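# Make up two discharge-test kits in sprung carriers

### The job

Make up the two discharge-test kits: the two slim cells and the big load resistor go in the carrier with two narrow cradles, the thick cell and the small load resistor in the carrier with one wide cradle, each cell lying in its own cradle and each resistor standing upright on its cork pad, lengthwise between the end stops. Only when a carrier's kit is complete, push its bed down by the rubber push pad until the spring bolt snaps over the edge and keeps it down, so that the carriers can be stacked.

Things in the scene. Friction and masses are not known exactly. Their poses are not given: they have to be found in the camera images.
- slim_cell_1_center (a point): Centre of a slim cylindrical cell, blue sleeve, diameter 18, length 65 mm, about 45 g, lying on the worktop; the point is on its axis at mid-length, 9 mm above the worktop. y is the cell's long axis (x and z turn as it rolls).
- slim_cell_2_center (a point): Centre of the second slim cell, same as the first; the two are interchangeable.
- thick_cell_center (a point): Centre of the thick cylindrical cell, blue sleeve, diameter 26, length 65 mm, about 90 g, lying on the worktop; the point is on its axis at mid-length, 13 mm above the worktop. y is its long axis.
- big_load: Big load resistor: finned aluminium block 30 (x) x 72 (y, long, over the end feet) x 26 mm high, block itself 56 long, about 110 g; fins up. Origin at the centre of its underside.
- small_load: Small load resistor: finned aluminium block 22 (x) x 46 (y, long, over the end feet) x 16 mm high, block itself 30 long, about 45 g; fins up. Origin at the centre of its underside.
- pair_carrier: Fixed carrier, base 150 x 168 mm; origin: underside centre, x front to back (mm). Raised bed top at z 30; corner posts 58 high. Two narrow V-cradles along x, middles at x 22, y 56 and y 6, free between x 3 and 41; a cell's axis seats 17 over the bed, end stops 41 either way. Cork resistor pad 3 thick at x 22, y -50, long side along x, 9 mm dowels around. Bolt housing at x < -58, 32 high.
- single_carrier: Fixed carrier, base 150 x 168 mm; origin: underside centre, x front to back (mm). Raised bed top at z 30; corner posts 58 high. One wide V-cradle along x, middle at x 22, y 36, free between x 3 and 41; a cell's axis seats 23 over the bed, end stops 41 either way. Cork resistor pad 3 thick at x 22, y -38, long side along x, 9 mm dowels around. Bolt housing at x < -58, 32 high.
- pair_carrier_bed (a joint): Travel of the bed of the carrier with two cradles (m): 0 raised, 0.014 lower stop; it sinks at most 4 mm under its parts alone. About 5 to 9 N on the push pad takes it down; near 13 mm the bevelled spring bolt snaps over its front edge and then holds it at about 12.5 mm for good. Push pad: rubber, 26 x 52 mm, centre at carrier x -38, y 0, its top 4 mm over the bed.
- single_carrier_bed (a joint): Travel of the bed of the carrier with one cradle (m): 0 raised, 0.014 lower stop; it sinks at most 4 mm under its parts alone. About 5 to 9 N on the push pad takes it down; near 13 mm the bevelled spring bolt snaps over its front edge and then holds it at about 12.5 mm for good. Push pad: rubber, 26 x 52 mm, centre at carrier x -38, y 0, its top 4 mm over the bed.
There are look-alikes about, which are no part of the job. Leave any orange look-alike of the part that bears slim_cell_2_center alone.

How it is judged:
By the outcome, as a careful person would: the job done as asked, in the order asked, and still so for the second after the job is handed in, with the robot touching nothing.
It also fails if it takes over 128 s, if anything falls off the work surface, if the arm or the gripper's body presses on something with over 40 N, if the wrist force passes 120 N, or if a joint passes its speed limit or range.

### The arm

A 6-joint arm with a two-finger parallel gripper is mounted at the origin on a cart in front of the work surface, level with it; the furniture and walls round the work are solid. World frame = base frame: x ahead of the robot, y to its left, z up, the work surface at z = 0. Lengths are in m, angles in rad, forces in N, time in s.
With the tool pointing down it reaches from about 0.375 to 0.9 m from the base axis. Payload 3.1 kg.
Tool frame: the origin (TCP) lies on the centre line of the jaws, within the pads' length; the fingertips stand 14 mm ahead of it and the grasp point (between the pads) lies 5 mm behind it; z points along the fingers, y is the line along which they close (so a half turn about z gives the same grasp; the last joint's range is limited). The gripper opens to 87 mm and grips with 3 to 60 N. Pads are 19 mm wide; open, the fingers measure 117 mm over their backs; the gripper's body (75 mm by 190 mm) begins 51 mm behind the grasp point.
Start: joints at [1.014, 0.527, 1.433, -0, 1.181, -0.178], TCP at [0.231, 0.581, 0.237] pointing down, gripper open.
Joint ranges: [-3.08, 3.08], [-0.75, 2.2], [0.22, 2.44], [-1.43, 4.57], [0, 2.65], [-2.85, 2.85]. Speed limits (rad/s): [2.79, 2.79, 3.14, 3.14, 3.14, 3.14].

### API

Orientations are given as a unit quaternion [x, y, z, w].
In Python, from rig import robot gives the robot as it stands.
- The arm moves only by the tool move_arm, never from a script. Its argument "commands" is a list of rows, each an object with "hand": the finger opening in cm, from 0 to 8.7; "travel": the shift along the tool's x, y, z in cm, a list of three; "twist": the turn, a rotation vector about the tool's x, y, z in degrees, a list of three. In form: [{"hand": hand, "travel": [dx, dy, dz], "twist": [wx, wy, wz]}, ...]. A call has 1 to 5 rows; each row shifts and turns the commanded pose from where the row before left it, along the tool's axes as they then stand; what a row does not reach is not made up. A row lasts 1/12 s, in which the tool goes at most 41.7 mm and 7.16 degrees, less where a joint would pass 70% of its speed; a pose out of reach is approached as far as the arm can. A call is refused whole if a number of a shift passes 4.17 or a number of a turn 7.16, either way. A call with a gripper value outside its range is refused whole. The fingers move at their own pace and stop on an object; "force" is the grip in N (left out, the last holds). Time passes only in rows, so rows that do not move let the fingers close. It gives the time, the measured TCP pose, the force, the opening and the grip force at its end, in the units of the state.
- robot.get_obs(): the state, without advancing time (a new reading comes with each control period).
- robot.camera(name): name is "scene" or "top" or "wrist"; returns a dict with "frame" (384x512x3 uint8, red, green, blue), "fov_y" (degrees; the focal length in pixels is half the picture's height over the tangent of half this angle, whatever the lens; pixels are square), "cx", "cy" (the principal point, pixels), "extrinsics" (4x4, takes a point from camera to world coordinates); the wrist camera has in their place "T_tool_cam" (4x4, takes a point from camera to tool coordinates, whose origin is the TCP and whose axes are the flange's). Camera axes: x right, y down, z forward; pixel columns grow to the right and rows downward; lengths in m; the calibration is good to about 2 mm. A picture is of the moment at which its call begins: read the wrist's pose just before it. There is no depth.
- robot.hand_in(): hands the job in; it is judged then, once.
The state is a dict: "time": time; "q": joint angles; "joint_velocities": joint speeds; "joint_torque": joint torques, N m; "position": TCP position; "tool_rot": TCP orientation; "ft_force": force on the tool from outside, world axes, zero at the start; "moment": the same for the moment, N m; "grip_width": finger opening in m; "grip_force": force on a finger pad.
Only numpy, scipy, OpenCV 4.12 (cv2) and the standard library are available. Lean on these libraries where they do the work, as an engineer would, in place of code of your own. Each camera call takes 0.05 s, during which the arm holds its last target. There are 200 camera calls.

## Working session

There is one attempt and no reset: what is moved stays moved. The work goes in short steps, Python scripts to look and compute and a tool call to move; the robot and the scene stay as the last step left them, time stands still between calls to the robot, and variables do not carry over. Pictures are saved under pics/ and viewed, at most 14 in all, crops included, and the job is handed in when it is done.

Besides the shell and the picture viewer there is one more tool, called after "Request:" by a JSON object that holds its "api" and its "payload". move_arm: Moves the arm, as the interface text tells. Its arguments: {"type":"object","properties":{"commands":{"type":"array"},"force":{"type":"number"}},"required":["commands"]}

```bash
mkdir -p pics; ls
cat > h.py <<'E'
import numpy as np, cv2
from rig import robot
from scipy.spatial.transform import Rotation as R
def cam(name):
    o=robot.get_obs(); c=robot.camera(name); f=c["frame"]
    F=f.shape[0]/2/np.tan(np.radians(c["fov_y"])/2)
    if name=="wrist":
        T=np.eye(4);T[:3,:3]=R.from_quat(o["tool_rot"]).as_matrix();T[:3,3]=o["position"];T=T@np.array(c["T_tool_cam"])
    else: T=np.array(c["extrinsics"])
    return dict(f=f,F=F,cx=c["cx"],cy=c["cy"],T=T)
def ray(c,u,v):
    d=c["T"][:3,:3]@np.array([(u-c["cx"])/c["F"],(v-c["cy"])/c["F"],1]);return c["T"][:3,3],d/np.linalg.norm(d)
def onz(c,u,v,z):
    p,d=ray(c,u,v);return p+d*(z-p[2])/d[2]
def tri(a,b):
    # rays (p,d)
    p,d=a;q,e=b;A=np.stack([d,-e],1);s=np.linalg.lstsq(A,q-p,rcond=None)[0]
    x,y=p+d*s[0],q+e*s[1];return (x+y)/2,np.linalg.norm(x-y)
def proj(c,P):
    q=np.linalg.inv(c["T"])@np.append(P,1);return q[:2]/q[2]*c["F"]+[c["cx"],c["cy"]]
def save(n,f,s=1.5): cv2.imwrite("pics/"+n,cv2.resize(f[:,:,::-1],None,fx=s,fy=s,interpolation=cv2.INTER_CUBIC))
E
python3 - <<'E'
from h import *
import pickle
D={}
for n in("scene","top","wrist"):
    c=cam(n);D[n]=c;save(n+"0.png",c["f"],1.5);print(n,c["F"],c["T"].round(3).tolist())
pickle.dump(D,open("D0.pkl","wb"))
print(robot.get_obs())
E
```

```text
pics
scene 482.7134307702127 [[-0.839, -0.389, 0.38, 0.003], [-0.544, 0.594, -0.593, 0.84], [0.005, -0.704, -0.71, 1.043], [0.0, 0.0, 0.0, 1.0]]
top 488.4013413959285 [[-0.097, -0.973, 0.207, 0.239], [-0.995, 0.096, -0.017, 0.043], [-0.004, -0.208, -0.978, 1.32], [0.0, 0.0, 0.0, 1.0]]
wrist 302.2652970034289 [[0.37, 0.888, 0.272, 0.155], [0.929, -0.353, -0.111, 0.609], [-0.003, 0.294, -0.956, 0.384], [0.0, 0.0, 0.0, 1.0]]
{'time': 0.15, 'q': array([ 1.01348798e+00,  5.28281391e-01,  1.43357922e+00,  7.49755882e-06,
        1.18139950e+00, -1.78507709e-01]), 'joint_velocities': array([-0.00165282, -0.00112182, -0.00305368,  0.0013344 , -0.00018502,
       -0.00129899]), 'joint_torque': array([ 6.70141126e-04, -4.40428984e+01, -1.76840919e+01,  6.33052457e-02,
        5.52965957e-02, -1.20758027e-04]), 'position': array([0.2308227 , 0.58025122, 0.23578788]), 'tool_rot': array([ 1.88271305e-01,  9.82116704e-01, -7.76694029e-04, -3.03098848e-04]), 'ft_force': array([-0.09627238, -0.85678557, -0.33192071]), 'moment': array([ 0.02256738, -0.00544219,  0.02332386]), 'grip_force': 0.0, 'grip_width': 0.0869543525918349}
```

View pics/top0.png

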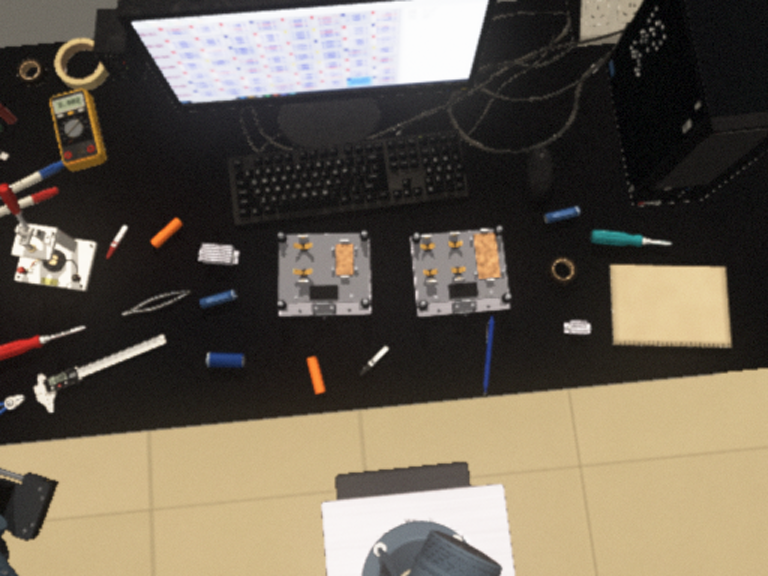

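View pics/scene0.png

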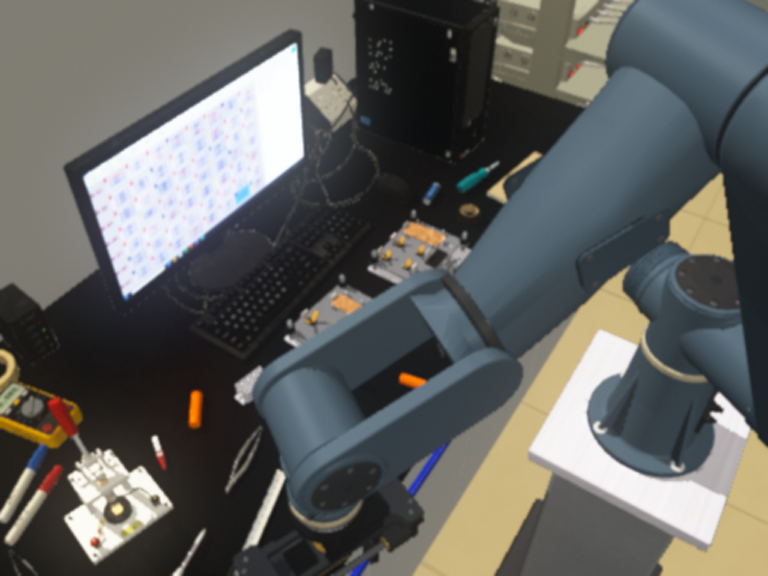

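Top view (768×576): one-cradle carrier at (325,273), two-cradle carrier at (461,272). The blue candidates are (218,298) and (562,214), both slim, and (225,360), thick. The blue stick at (489,355) is a pen, and the orange (167,232) and (316,375) are look-alikes. The finned blocks are (218,253), big, and (577,327), small. I'll measure these and confirm with a crop.

Run:
```python
from h import *
import pickle
c=pickle.load(open("D0.pkl","rb"))["top"];f=c["f"]
hsv=cv2.cvtColor(f,cv2.COLOR_RGB2HSV)
def blobs(m,lo,hi,z,name):
    n,l,s,ce=cv2.connectedComponentsWithStats(m.astype(np.uint8))
    for i in range(1,n):
        if lo<s[i,4]<hi and 120<ce[i][1]<270:
            ys,xs=np.nonzero(l==i);(u,v),(w,h),a=cv2.minAreaRect(np.stack([xs,ys],1).astype(np.float32))
            b=cv2.boxPoints(((u,v),(w,h),a));P=np.array([onz(c,*q,z)[:2] for q in b])
            e=[P[1]-P[0],P[2]-P[1]];L=[np.linalg.norm(x) for x in e];k=int(L[1]>L[0])
            print(name,s[i,4],(round(u*1.5),round(v*1.5)),"xy",P.mean(0).round(4),"len",np.round([L[k],L[1-k]],3),"yaw",round(np.degrees(np.arctan2(e[k][1],e[k][0]))%180,1))
blobs((hsv[...,0]>100)&(hsv[...,0]<130)&(hsv[...,1]>110)&(hsv[...,2]>50),40,1000,.01,"blue")
blobs((hsv[...,1]<60)&(hsv[...,2]>130),60,1500,.015,"grey")
blobs((hsv[...,0]>5)&(hsv[...,0]<22)&(hsv[...,1]>90)&(hsv[...,2]>120),40,1500,.033,"orange")
blobs((hsv[...,1]<60)&(hsv[...,2]>75),1500,9000,.03,"carr")
cr=[f[130:255,120:260],f[130:255,270:410]]
save("crop0.png",np.hstack(cr),2.8)
```

```text
blue 109 (561, 214) xy [ 0.6225 -0.3301] len [0.056 0.019] yaw 98.8
blue 123 (215, 298) xy [0.5244 0.3211] len [0.058 0.019] yaw 100.8
blue 180 (488, 352) xy [ 0.3786 -0.1615] len [0.136 0.011] yaw 167.0
blue 204 (226, 359) xy [0.4116 0.3074] len [0.057 0.024] yaw 84.4
grey 113 (25, 181) xy [0.7829 0.6646] len [0.06  0.016] yaw 112.1
grey 1318 (454, 272) xy [ 0.5313 -0.1174] len [0.153 0.151] yaw 178.1
grey 279 (218, 253) xy [0.6087 0.31  ] len [0.073 0.033] yaw 79.8
grey 396 (485, 293) xy [ 0.485  -0.1695] len [0.085 0.064] yaw 84.4
grey 142 (577, 327) xy [ 0.4074 -0.3252] len [0.046 0.022] yaw 84.4
grey 80 (62, 332) xy [0.4885 0.5982] len [0.081 0.012] yaw 103.5
grey 386 (121, 356) xy [0.4357 0.493 ] len [0.165 0.021] yaw 106.5
grey 195 (44, 393) xy [0.3819 0.6295] len [0.071 0.032] yaw 29.3
grey 89 (13, 400) xy [0.376  0.6845] len [0.033 0.022] yaw 123.2
orange 164 (166, 232) xy [0.6526 0.3996] len [0.065 0.019] yaw 129.5
orange 444 (486, 255) xy [ 0.5518 -0.1776] len [0.083 0.041] yaw 178.7
orange 41 (302, 245) xy [0.6024 0.1531] len [0.03  0.008] yaw 84.4
orange 235 (344, 260) xy [0.5685 0.0794] len [0.056 0.03 ] yaw 174.9
orange 180 (315, 374) xy [0.3672 0.1481] len [0.066 0.019] yaw 10.6
carr 1782 (52, 254) xy [0.6324 0.6077] len [0.157 0.122] yaw 73.8
carr 2516 (460, 271) xy [ 0.5288 -0.1269] len [0.176 0.156] yaw 89.4
carr 2742 (324, 273) xy [0.5481 0.1189] len [0.172 0.153] yaw 85.8
```

View pics/crop0.png

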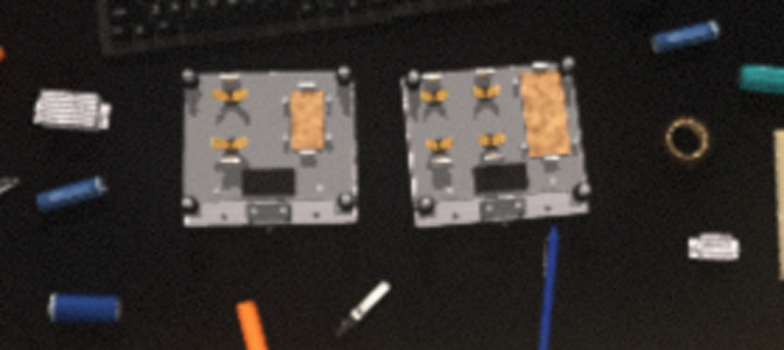

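The crop confirms the picks: blue slim cells at (70,190) and (685,37), the thick blue cell at (85,307), the big finned block at (70,110) and the small one at (715,247). The pen and the orange cylinders stay untouched. I'll move the wrist camera over the left group.

Request:
{"api": "move_arm", "payload": {"commands": [{"hand": 8.7, "travel": [-3.9, -1.7, 0], "twist": [0, 0, 0]}, {"hand": 8.7, "travel": [-3.9, -1.7, 0], "twist": [0, 0, 0]}, {"hand": 8.7, "travel": [-3.9, -1.7, 0], "twist": [0, 0, 0]}, {"hand": 8.7, "travel": [-3.9, -1.7, 0], "twist": [0, 0, 0]}, {"hand": 8.7, "travel": [-3.9, -1.7, 0], "twist": [0, 0, 0]}]}}

```text
time: 0.57
position: [0.3785, 0.4312, 0.2363]
tool_rot: [0.188, 0.982, -0.0, -0.0]
ft_force: [0.3, 0.9, -1.1]
grip_width: 0.0873
grip_force: 0.0
```

Request:
{"api": "move_arm", "payload": {"commands": [{"hand": 8.7, "travel": [-3.9, -1.7, 0], "twist": [0, 0, 0]}, {"hand": 8.7, "travel": [-3.9, -1.7, 0], "twist": [0, 0, 0]}, {"hand": 8.7, "travel": [-3.9, -1.7, 0], "twist": [0, 0, 0]}, {"hand": 8.7, "travel": [-3.9, -1.7, 0], "twist": [0, 0, 0]}, {"hand": 8.7, "travel": [0, 0, 0], "twist": [0, 0, 0]}]}}

```text
time: 0.98
position: [0.5013, 0.309, 0.2365]
tool_rot: [0.192, 0.981, -0.001, 0.003]
ft_force: [-1.0, 1.0, -0.5]
grip_width: 0.0872
grip_force: 0.0
```

Run:
```python
from h import *
import pickle
c=cam("wrist");pickle.dump(c,open("w1.pkl","wb"));save("w1.png",c["f"],1.5);o=robot.get_obs();print(o["time"],o["position"],o["tool_rot"])
```

```text
1.0333 [0.49826722 0.31129129 0.23629245] [ 1.91344809e-01  9.81522700e-01 -4.92915533e-05  5.93035620e-04]
```

Request:
{"api": "move_arm", "payload": {"commands": [{"hand": 8.7, "travel": [0, 0, 0], "twist": [0, 0, 6.8]}, {"hand": 8.7, "travel": [0, 0, 0], "twist": [0, 0, 6.8]}, {"hand": 8.7, "travel": [0, 0, 0], "twist": [0, 0, 6.8]}, {"hand": 8.7, "travel": [0, 0, 0], "twist": [0, 0, 6.8]}, {"hand": 8.7, "travel": [0, 0, 0], "twist": [0, 0, 6.8]}]}}

```text
time: 1.45
position: [0.4937, 0.3152, 0.2362]
tool_rot: [0.469, 0.883, -0.0, -0.001]
ft_force: [-0.0, 0.4, 0.7]
grip_width: 0.087
grip_force: 0.0
```

Request:
{"api": "move_arm", "payload": {"commands": [{"hand": 8.7, "travel": [0, 0, 0], "twist": [0, 0, 6.8]}, {"hand": 8.7, "travel": [0, 0, 0], "twist": [0, 0, 6.8]}, {"hand": 8.7, "travel": [0, 0, 0], "twist": [0, 0, 6.8]}, {"hand": 8.7, "travel": [0, 0, 0], "twist": [0, 0, 6.8]}, {"hand": 8.7, "travel": [0, 0, 0], "twist": [0, 0, 6.8]}]}}

```text
time: 1.87
position: [0.4937, 0.3153, 0.2362]
tool_rot: [0.707, 0.707, -0.001, -0.0]
ft_force: [0.2, 0.7, -0.5]
grip_width: 0.0869
grip_force: 0.0
```

Run:
```python
from h import *
import pickle
c=cam("wrist");pickle.dump(c,open("w2.pkl","wb"));save("w2.png",c["f"],1.5);o=robot.get_obs();print(o["time"],o["position"],o["tool_rot"])
d=pickle.load(open("w1.pkl","rb"))["f"]
cv2.imwrite("pics/w12.png",np.vstack([d,c["f"]])[:,:,::-1][:,:,:][::1] if 0 else cv2.resize(np.hstack([d,c["f"]])[:,:,::-1],(800,300)))
```

```text
1.9167 [0.49375078 0.31528529 0.23623176] [ 7.08224150e-01  7.05987354e-01 -4.42690887e-04 -4.62796778e-04]
```

View pics/w12.png

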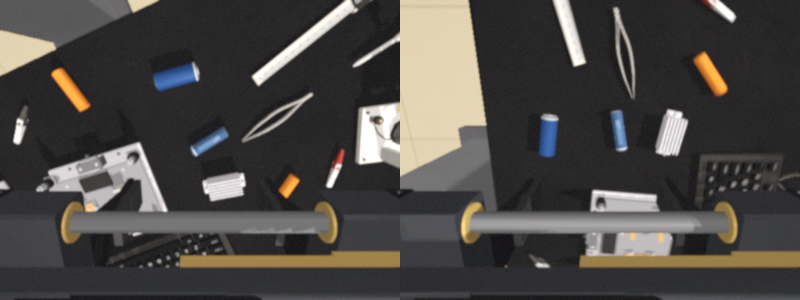

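Left view (w1): thick (176,77), slim (209,141), big block (223,186). Right view (w2): thick (548,135), slim (619,130), big (671,132). The lower part is the gripper. I'll triangulate these by masks.

```bash
cat >> h.py <<'E'
def blobs(c,kind,lo=150,hi=6000,vmax=240):
    hsv=cv2.cvtColor(c["f"],cv2.COLOR_RGB2HSV);H,S,V=[hsv[...,i].astype(int) for i in range(3)]
    m={"blue":(H>98)&(H<130)&(S>90)&(V>50),"grey":(S<60)&(V>110),"cork":(H>5)&(H<25)&(S>70)&(V>110)}[kind].astype(np.uint8)
    m[int(vmax):]=0
    n,l,s,ce=cv2.connectedComponentsWithStats(m);out=[]
    for i in range(1,n):
        if lo<s[i,4]<hi:
            ys,xs=np.nonzero(l==i);r=cv2.minAreaRect(np.stack([xs,ys],1).astype(np.float32));out.append((s[i,4],r,cv2.boxPoints(r)))
    return out
def planar(c,b,z):
    P=np.array([onz(c,*q,z)[:2] for q in b]);e=[P[1]-P[0],P[2]-P[1]];L=[np.linalg.norm(x) for x in e];k=int(L[1]>L[0])
    return P.mean(0).round(4),np.round([L[k],L[1-k]],4),round(np.degrees(np.arctan2(e[k][1],e[k][0]))%180,1)
E
python3 - <<'E'
from h import *
import pickle
W=[pickle.load(open(f"w{i}.pkl","rb")) for i in(1,2)]
B=[]
for c in W:
    print("--")
    for k,z in(("blue",.01),("grey",.02)):
        for a,r,b in blobs(c,k): 
            p=planar(c,b,z)
            if abs(p[0]-[.5,.3]).max()<.2: print(k,a,np.round(r[0]),*p); B.append((k,r[0],p[0],id(c)))
for i,x in enumerate(B):
    for y in B[i+1:]:
        if x[0]==y[0] and x[3]!=y[3] and np.hypot(*(x[2]-y[2]))<.03:
            print(x[0],x[1],y[1],*tri(ray(W[0],*x[1]),ray(W[1],*y[1])))
E
```

```text
--
blue 1324 [222.  99.] [0.4102 0.3028] [0.0616 0.0289] 82.5
blue 677 [269. 180.] [0.5233 0.3184] [0.058  0.0216] 100.3
grey 312 [182.   7.] [0.3095 0.3015] [0.0389 0.013 ] 67.9
grey 2719 [388.  53.] [0.4364 0.4894] [0.1621 0.0226] 104.9
grey 2334 [36. 66.] [0.3013 0.1243] [0.0773 0.0599] 67.9
grey 919 [355. 150.] [0.5249 0.4271] [0.1242 0.0222] 103.2
grey 4406 [130. 210.] [0.4919 0.1373] [0.181  0.0783] 67.9
grey 311 [426. 224.] [0.6527 0.4867] [0.0452 0.0155] 144.0
grey 849 [286. 230.] [0.5924 0.3153] [0.0714 0.0258] 67.9
--
blue 672 [280. 165.] [0.5244 0.3164] [0.0585 0.0206] 100.9
blue 1064 [189. 178.] [0.4087 0.3005] [0.063  0.0286] 81.0
grey 1626 [218.  40.] [0.4527 0.4565] [0.0886 0.0208] 107.9
grey 472 [412.  12.] [0.6596 0.4854] [0.0455 0.0125] 145.6
grey 1004 [287.  66.] [0.5292 0.4285] [0.1224 0.0212] 105.8
grey 1758 [348. 171.] [0.6072 0.3117] [0.0743 0.0393] 79.2
grey 161 [192. 150.] [0.4164 0.3379] [0.0253 0.0097] 0.1
blue (222.39111328125, 98.80803680419922) (188.89024353027344, 177.51219177246094) [0.41064645 0.30371329 0.01907697] 0.0005714883123647197
blue (269.46990966796875, 179.82615661621094) (279.8118896484375, 165.43356323242188) [0.52356563 0.31807281 0.01104649] 0.002050389977615804
grey (355.2691955566406, 149.65382385253906) (286.74114990234375, 66.33529663085938) [ 0.530182    0.43386812 -0.00074044] 0.0005071006124424456
grey (426.0618591308594, 223.86083984375) (411.8053283691406, 11.579635620117188) [0.6646031  0.49149285 0.00394649] 0.005742477255984614
grey (286.5, 230.0) (347.75384521484375, 170.56922912597656) [ 0.61321481  0.30930566 -0.01438813] 0.012006360491482128
```

Thick (0.410,0.302), slim 1 (0.524,0.317) and big (0.607,0.311) are measured. Next I sweep the wrist camera over the carriers and the right-hand items.

Request:
{"api": "move_arm", "payload": {"commands": [{"hand": 8.7, "travel": [-4, 0.7, 0], "twist": [0, 0, 0]}, {"hand": 8.7, "travel": [-4, 0.7, 0], "twist": [0, 0, 0]}, {"hand": 8.7, "travel": [-4, 0.7, 0], "twist": [0, 0, 0]}, {"hand": 8.7, "travel": [-4, 0.7, 0], "twist": [0, 0, 0]}, {"hand": 8.7, "travel": [-4, 0.7, 0], "twist": [0, 0, 0]}]}}

```text
time: 2.33
position: [0.5304, 0.114, 0.2365]
tool_rot: [0.704, 0.711, -0.0, -0.0]
ft_force: [0.1, 0.4, -0.7]
grip_width: 0.087
grip_force: 0.0
```

Request:
{"api": "move_arm", "payload": {"commands": [{"hand": 8.7, "travel": [-4, 0.7, 0], "twist": [0, 0, 0]}, {"hand": 8.7, "travel": [-4, 0.7, 0], "twist": [0, 0, 0]}, {"hand": 8.7, "travel": [0, 0, 0], "twist": [0, 0, 0]}, {"hand": 8.7, "travel": [0, 0, 0], "twist": [0, 0, 0]}]}}

```text
time: 2.67
position: [0.5456, 0.0333, 0.2364]
tool_rot: [0.706, 0.708, 0.0, -0.0]
ft_force: [0.5, -0.1, -0.3]
grip_width: 0.0868
grip_force: 0.0
```

```bash
cat >> h.py <<'E'
import pickle
def snap(n):
    c=cam("wrist");pickle.dump(c,open(n+".pkl","wb"));o=robot.get_obs();print(round(o["time"],2),o["position"].round(4),o["tool_rot"].round(4));return c
def load(n): return pickle.load(open(n+".pkl","rb"))
E
python3 -c "from h import *;snap('a1')"
```

```text
2.72 [0.545  0.0348 0.2363] [ 7.052e-01  7.090e-01 -1.000e-04 -8.000e-04]
```

Request:
{"api": "move_arm", "payload": {"commands": [{"hand": 8.7, "travel": [-4, 0, 0], "twist": [0, 0, 0]}, {"hand": 8.7, "travel": [-4, 0, 0], "twist": [0, 0, 0]}, {"hand": 8.7, "travel": [-4, 0, 0], "twist": [0, 0, 0]}, {"hand": 8.7, "travel": [0, 0, 0], "twist": [0, 0, 0]}, {"hand": 8.7, "travel": [0, 0, 0], "twist": [0, 0, 0]}]}}

```text
time: 3.13
position: [0.546, -0.085, 0.2364]
tool_rot: [0.705, 0.709, 0.0, -0.001]
ft_force: [-0.1, -0.1, -0.4]
grip_width: 0.087
grip_force: 0.0
```

```bash
python3 -c "from h import *;snap('a2')"
```

```text
3.18 [ 0.5457 -0.0837  0.2363] [ 7.048e-01  7.094e-01  1.000e-04 -9.000e-04]
```

Request:
{"api": "move_arm", "payload": {"commands": [{"hand": 8.7, "travel": [-4, 0, 0], "twist": [0, 0, 0]}, {"hand": 8.7, "travel": [-4, 0, 0], "twist": [0, 0, 0]}, {"hand": 8.7, "travel": [-4, 0, 0], "twist": [0, 0, 0]}, {"hand": 8.7, "travel": [0, 0, 0], "twist": [0, 0, 0]}, {"hand": 8.7, "travel": [0, 0, 0], "twist": [0, 0, 0]}]}}

```text
time: 3.6
position: [0.5471, -0.2045, 0.2363]
tool_rot: [0.705, 0.709, 0.0, -0.0]
ft_force: [0.4, 0.9, 0.1]
grip_width: 0.0873
grip_force: 0.0
```

```bash
python3 -c "from h import *;snap('a3')"
```

```text
3.65 [ 0.5467 -0.2032  0.2362] [ 7.047e-01  7.095e-01  3.000e-04 -1.000e-03]
```

Request:
{"api": "move_arm", "payload": {"commands": [{"hand": 8.7, "travel": [-4, -0.2, 0], "twist": [0, 0, 0]}, {"hand": 8.7, "travel": [-4, -0.2, 0], "twist": [0, 0, 0]}, {"hand": 8.7, "travel": [-4, -0.2, 0], "twist": [0, 0, 0]}, {"hand": 8.7, "travel": [0, 0, 0], "twist": [0, 0, 0]}, {"hand": 8.7, "travel": [0, 0, 0], "twist": [0, 0, 0]}]}}

```text
time: 4.07
position: [0.5417, -0.3244, 0.2362]
tool_rot: [0.705, 0.709, 0.0, -0.001]
ft_force: [0.5, 0.0, -0.5]
grip_width: 0.0871
grip_force: 0.0
```

```bash
python3 -c "from h import *;snap('a4')"
```

```text
4.12 [ 0.5415 -0.3229  0.2361] [ 7.047e-01  7.095e-01  4.000e-04 -1.300e-03]
```

Request:
{"api": "move_arm", "payload": {"commands": [{"hand": 8.7, "travel": [-4, -0.2, 0], "twist": [0, 0, 0]}, {"hand": 8.7, "travel": [-4, -0.2, 0], "twist": [0, 0, 0]}, {"hand": 8.7, "travel": [0, 0, 0], "twist": [0, 0, 0]}, {"hand": 8.7, "travel": [0, 0, 0], "twist": [0, 0, 0]}]}}

```text
time: 4.45
position: [0.5383, -0.4041, 0.2362]
tool_rot: [0.705, 0.709, 0.0, -0.001]
ft_force: [-0.7, 0.6, 0.1]
grip_width: 0.0872
grip_force: 0.0
```

Run:
```python
from h import *
snap('a5')
cv2.imwrite("pics/a.png",cv2.resize(np.vstack([np.hstack([load('a1')["f"][:270],load('a2')["f"][:270]]),np.hstack([load('a3')["f"][:270],load('a5')["f"][:270]])])[:,:,::-1],(800,422)))
```

```text
4.5 [ 0.5381 -0.4027  0.2361] [ 7.047e-01  7.095e-01  6.000e-04 -1.300e-03]
```

View pics/a.png

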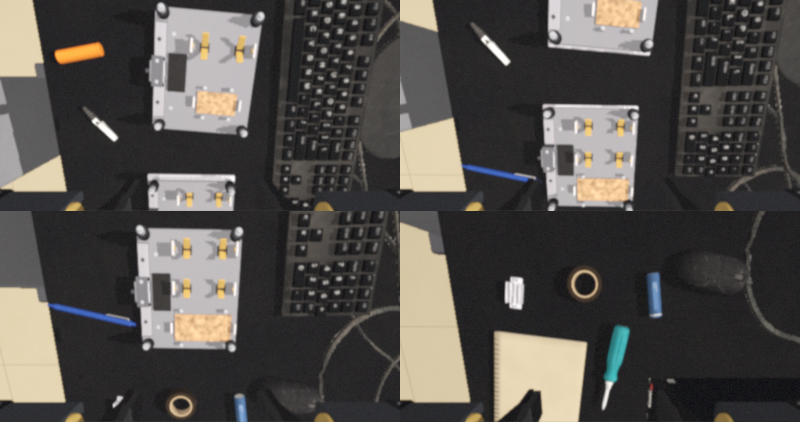

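a1 and a2 show the one-cradle carrier (V's at (205,45) and (240,48), cork at (216,102)). a3 shows the two-cradle carrier (V's at (187,248), (221,248), (187,288) and (222,288), cork at (203,327)). a5 shows the small block at (515,293) and slim 2 at (654,295).

Run:
```python
from h import *
for n in("a1","a2","a3","a4","a5"):
    c=load(n);print(n)
    for k,z,lo in(("blue",.010,150),("grey",.016,150),("cork",.033,60)):
        for a,r,b in blobs(c,k,lo,20000,262):
            p=planar(c,b,z)
            if p[0][0]>.37 and p[0][0]<.66 and (k!="grey" or p[0][1]<-.28 or a>3000): print(k,a,np.round(r[0],1),*p)
```

```text
a1
grey 16469 [259.4  90.6] [0.5498 0.1181] [0.1712 0.1492] 81.1
grey 3908 [244.5 241.5] [ 0.5315 -0.068 ] [0.1484 0.0576] 0.2
cork 308 [261.3  58.8] [0.5514 0.1557] [0.0335 0.0107] 87.2
cork 316 [306.9  62.5] [0.6004 0.1522] [0.0339 0.0115] 85.1
cork 1227 [101.2  67.7] [0.3787 0.1464] [0.0694 0.0196] 10.0
cork 1375 [276.5 132. ] [0.5697 0.0787] [0.0572 0.0309] 175.8
cork 123 [242.  253.5] [ 0.5288 -0.0763] [0.0217 0.0103] 89.7
cork 120 [279.3 253.9] [ 0.5772 -0.0767] [0.0209 0.0111] 86.7
a2
grey 6964 [259.5  35.5] [0.5498 0.0623] [0.1502 0.0705] 0.3
grey 11349 [241.6 197.3] [ 0.5287 -0.1291] [0.1741 0.1503] 85.2
cork 1856 [278.9  15.9] [0.5694 0.0782] [0.0573 0.0314] 175.9
cork 185 [240.5 162.5] [ 0.5285 -0.075 ] [0.0251 0.0105] 89.8
cork 184 [281.8 162.5] [ 0.5772 -0.0747] [0.0256 0.0111] 85.9
cork 163 [240.5 203.5] [ 0.5281 -0.1261] [0.0247 0.011 ] 89.8
cork 164 [280.5 204.5] [ 0.5773 -0.1271] [0.0247 0.011 ] 92.0
cork 1811 [259.4 242.3] [ 0.5518 -0.1786] [0.0822 0.0401] 179.2
a3
blue 1029 [118.3 132.7] [ 0.3805 -0.1631] [0.1369 0.0126] 167.2
blue 292 [307.4 249.6] [ 0.6195 -0.319
[... 511 characters left out ...]
75 0.0118] 167.4
blue 662 [317.6 170.9] [ 0.6208 -0.3295] [0.0583 0.0206] 98.9
grey 6180 [244.  37.] [ 0.5284 -0.1788] [0.1512 0.0736] 0.3
grey 789 [149.5 169. ] [ 0.4101 -0.3268] [0.0485 0.0281] 85.1
grey 3574 [181.6 237.6] [ 0.444  -0.4205] [0.1433 0.0723] 179.0
cork 3296 [265.7  35.4] [ 0.5517 -0.1794] [0.0824 0.0396] 179.4
cork 455 [234.  161.5] [ 0.5166 -0.3133] [0.0394 0.0371] 90.1
a5
blue 828 [325.  104.2] [ 0.6206 -0.3283] [0.0594 0.0211] 98.2
grey 916 [146. 105.] [ 0.4099 -0.3302] [0.0474 0.0276] 85.0
grey 9866 [180.6 208.5] [ 0.4416 -0.4622] [0.1491 0.1413] 82.0
grey 260 [265.1 235.9] [ 0.5519 -0.4967] [0.0546 0.0136] 82.0
cork 465 [236.  93.] [ 0.5164 -0.3165] [0.0377 0.0369] 90.3
```

Pair carrier: yaw −0.6°, seats at (0.5526,−0.0728) and (0.552,−0.123), cork (0.5517,−0.179). Single carrier: yaw −4.1°, seat (0.575,0.1527), cork (0.5697,0.0787). Two-view heights agree with z 0.033 for the cork and about 0.045 for the V's. I'll fetch slim 2 first.

Request:
{"api": "move_arm", "payload": {"commands": [{"hand": 8.7, "travel": [3.7, 4.1, 0], "twist": [0, 0, 0]}, {"hand": 8.7, "travel": [3.7, 4.1, 0], "twist": [0, 0, 0]}, {"hand": 6, "travel": [0, 0, 4], "twist": [0, 0, -4.1]}, {"hand": 6, "travel": [0, 0, 4], "twist": [0, 0, -4.1]}, {"hand": 5, "travel": [0, 0, 4], "twist": [0, 0, 0]}]}}

```text
time: 4.92
position: [0.6009, -0.3447, 0.1167]
tool_rot: [0.65, 0.76, 0.0, 0.001]
ft_force: [-0.7, -0.2, 0.6]
grip_width: 0.0741
grip_force: 0.0
```

Request:
{"api": "move_arm", "payload": {"commands": [{"hand": 5, "travel": [0, 0, 4], "twist": [0, 0, 0]}, {"hand": 5, "travel": [0, 0, 0], "twist": [0, 0, 0]}, {"hand": 5, "travel": [0, 0, 0], "twist": [0, 0, 0]}]}}

```text
time: 5.17
position: [0.5979, -0.345, 0.074]
tool_rot: [0.652, 0.758, 0.0, -0.004]
ft_force: [0.0, -0.2, 0.5]
grip_width: 0.056
grip_force: 0.0
```

```bash
cat >> h.py <<'E'
def go(x,y,z,yaw):
    o=robot.get_obs();M=R.from_quat(o["tool_rot"]).as_matrix();yy=np.degrees(np.arctan2(M[1,1],M[0,1]))
    t=M.T@(np.array([x,y,z])-o["position"])*100;dy=(yaw-yy+90)%180-90
    print("t",round(o["time"],2),"pos",o["position"].round(4),"yaw_y",round(yy,1),"| travel cm",t.round(2),"twist z",round(-dy,1),"q",o["q"].round(2),"F",o["ft_force"].round(1),"w",round(o["grip_width"],4),"tiltz",M[:2,2].round(4))
E
python3 -c "
from h import *
go(.6207,-.328,.016,8.6)
c=snap('b1');save('b1.png',c['f'],1)"
```

```text
t 5.17 pos [ 0.5979 -0.345   0.074 ] yaw_y 8.7 | travel cm [1.3  2.54 5.8 ] twist z 0.1 q [-0.69  0.81  1.36  0.    0.98 -0.84] F [ 0.  -0.2  0.5] w 0.056 tiltz [-0.0063  0.0057]
5.22 [ 0.6    -0.3474  0.0773] [ 6.520e-01  7.582e-01  2.000e-04 -4.000e-04]
```

View pics/b1.png

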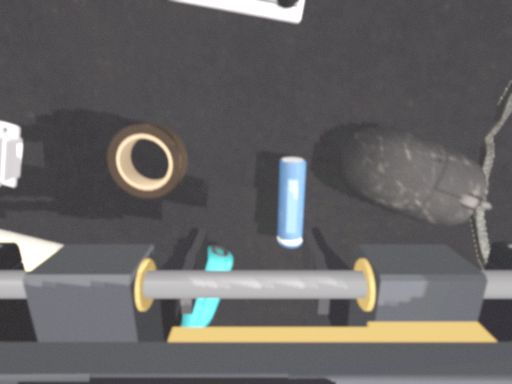

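b1: slim 2 is upright in view at (291,202), the driver handle at (215,260) is clear of the fingers, and the travel fell short. I'll recompute from this picture.

```bash
python3 -c "
from h import *
c=load('b1')
for a,r,b in blobs(c,'blue',150,9000,262): print(a,r[0],*planar(c,b,.012))
go(.6207,-.328,.016,8.6)"
```

```text
572 (282.9902038574219, 199.04888916015625) [ 0.6157 -0.3318] [0.0583 0.0074] 98.1
165 (302.92767333984375, 187.4464111328125) [ 0.6283 -0.3203] [0.0397 0.003 ] 98.4
t 5.22 pos [ 0.6    -0.3474  0.0773] yaw_y 8.6 | travel cm [1.6  2.34 6.13] twist z 0.0 q [-0.69  0.8   1.36  0.    0.98 -0.84] F [ 0.  -0.9  0.5] w 0.0534 tiltz [-0.0004  0.0008]
```

Request:
{"api": "move_arm", "payload": {"commands": [{"hand": 5, "travel": [1.6, 2.3, 0], "twist": [0, 0, 0]}, {"hand": 5, "travel": [0, 0, 3], "twist": [0, 0, 0]}, {"hand": 5, "travel": [0, 0, 3.1], "twist": [0, 0, 0]}, {"hand": 1.5, "travel": [0, 0, 0], "twist": [0, 0, 0]}, {"hand": 1.5, "travel": [0, 0, 0], "twist": [0, 0, 0]}], "force": 20}}

```text
time: 5.63
position: [0.6209, -0.3303, 0.0183]
tool_rot: [0.653, 0.758, 0.0, 0.001]
ft_force: [-0.3, 0.0, 0.9]
grip_width: 0.043
grip_force: 0.0
```

Request:
{"api": "move_arm", "payload": {"commands": [{"hand": 1.5, "travel": [0, 0, 0], "twist": [0, 0, 0]}, {"hand": 1.5, "travel": [0, 0, 0], "twist": [0, 0, 0]}, {"hand": 1.5, "travel": [0, 0, 0], "twist": [0, 0, 0]}, {"hand": 1.5, "travel": [0, 0, 0], "twist": [0, 0, 0]}, {"hand": 1.5, "travel": [0, 0, 0], "twist": [0, 0, 0]}]}}

```text
time: 6.05
position: [0.6203, -0.3307, 0.0171]
tool_rot: [0.653, 0.757, 0.0, 0.001]
ft_force: [-0.7, 0.2, 3.8]
grip_width: 0.0178
grip_force: 20.0
```

```bash
python3 -c "
from h import *
go(.6207,-.328,.016,8.6);print(robot.get_obs()['grip_force'])"
```

```text
t 6.05 pos [ 0.6203 -0.3307  0.0171] yaw_y 8.5 | travel cm [0.26 0.08 0.11] twist z -0.1 q [-0.65  0.89  1.35 -0.    0.89 -0.8 ] F [-0.7  0.2  3.8] w 0.0178 tiltz [ 0.0016 -0.0012]
20.000663101673126
```

Gripped at 17.8 mm. Lift, carry and turn to the inner narrow cradle.

Request:
{"api": "move_arm", "payload": {"commands": [{"hand": 1.5, "travel": [0, 0, -3], "twist": [0, 0, 0]}, {"hand": 1.5, "travel": [0, 0, -4], "twist": [0, 0, 0]}, {"hand": 1.5, "travel": [0, 0, -3.5], "twist": [0, 0, 0]}, {"hand": 1.5, "travel": [3.6, -0.6, 0], "twist": [0, 0, 0]}, {"hand": 1.5, "travel": [3.6, -0.6, 0], "twist": [0, 0, 0]}]}}

```text
time: 6.47
position: [0.5995, -0.2634, 0.1242]
tool_rot: [0.654, 0.756, 0.001, 0.005]
ft_force: [-0.9, 0.4, -1.4]
grip_width: 0.0174
grip_force: 20.0
```

Request:
{"api": "move_arm", "payload": {"commands": [{"hand": 1.5, "travel": [3.6, -0.6, 0], "twist": [0, 0, 0]}, {"hand": 1.5, "travel": [3.6, -0.6, 0], "twist": [0, 0, 0]}, {"hand": 1.5, "travel": [3.6, -0.6, 0], "twist": [0, 0, 0]}, {"hand": 1.5, "travel": [3.6, -0.6, 0], "twist": [0, 0, 0]}, {"hand": 1.5, "travel": [0, 0, 0], "twist": [0, 0, -6.7]}]}}

```text
time: 6.88
position: [0.5471, -0.1146, 0.1201]
tool_rot: [0.605, 0.796, -0.0, -0.005]
ft_force: [-1.3, -0.3, 0.4]
grip_width: 0.0178
grip_force: 20.0
```

Request:
{"api": "move_arm", "payload": {"commands": [{"hand": 1.5, "travel": [0, 0, 0], "twist": [0, 0, -6.7]}, {"hand": 1.5, "travel": [0, 0, 0], "twist": [0, 0, -6.7]}, {"hand": 1.5, "travel": [0, 0, 0], "twist": [0, 0, -6.7]}, {"hand": 1.5, "travel": [0, 0, 0], "twist": [0, 0, -6.7]}, {"hand": 1.5, "travel": [0, 0, 0], "twist": [0, 0, -6.7]}]}}

```text
time: 7.3
position: [0.5521, -0.1217, 0.1207]
tool_rot: [0.35, 0.937, 0.0, -0.0]
ft_force: [-0.5, 0.8, -0.6]
grip_width: 0.0175
grip_force: 20.0
```

Request:
{"api": "move_arm", "payload": {"commands": [{"hand": 1.5, "travel": [0, 0, 0], "twist": [0, 0, -6.7]}, {"hand": 1.5, "travel": [0, 0, 0], "twist": [0, 0, -6.7]}, {"hand": 1.5, "travel": [0, 0, 0], "twist": [0, 0, -6.7]}, {"hand": 1.5, "travel": [0, 0, 0], "twist": [0, 0, -6.7]}, {"hand": 1.5, "travel": [0, 0, 0], "twist": [0, 0, -6.7]}]}}

```text
time: 7.72
position: [0.5521, -0.1218, 0.1206]
tool_rot: [0.065, 0.998, 0.0, -0.0]
ft_force: [0.4, -0.2, 0.1]
grip_width: 0.0175
grip_force: 20.0
```

Request:
{"api": "move_arm", "payload": {"commands": [{"hand": 1.5, "travel": [0, 0, 0], "twist": [0, 0, -6.7]}, {"hand": 1.5, "travel": [0, 0, 0], "twist": [0, 0, 0]}, {"hand": 1.5, "travel": [0, 0, 0], "twist": [0, 0, 0]}]}}

```text
time: 7.97
position: [0.5521, -0.1218, 0.1206]
tool_rot: [0.011, 1.0, 0.0, -0.0]
ft_force: [-0.8, -0.2, -0.2]
grip_width: 0.0177
grip_force: 20.0
```

```bash
python3 -c "
from h import *
go(.5545,-.123,.055,89.4)"
```

```text
t 7.97 pos [ 0.5521 -0.1218  0.1206] yaw_y 88.7 | travel cm [-0.24 -0.12  6.56] twist z -0.7 q [-0.41  0.61  1.68  0.    0.85 -1.96] F [-0.8 -0.2 -0.2] w 0.0177 tiltz [-0.0001  0.0001]
```

Request:
{"api": "move_arm", "payload": {"commands": [{"hand": 1.5, "travel": [-0.2, -0.1, 2], "twist": [0, 0, -0.7]}, {"hand": 1.5, "travel": [0, 0, 3], "twist": [0, 0, 0]}, {"hand": 1.5, "travel": [0, 0, 1], "twist": [0, 0, 0]}, {"hand": 1.5, "travel": [0, 0, 0.5], "twist": [0, 0, 0]}, {"hand": 1.5, "travel": [0, 0, 0], "twist": [0, 0, 0]}]}}

```text
time: 8.38
position: [0.5528, -0.122, 0.0545]
tool_rot: [0.004, 1.0, 0.001, -0.002]
ft_force: [-1.4, 1.9, 0.3]
grip_width: 0.0175
grip_force: 20.0
```

```bash
python3 -c "
from h import *
go(.5545,-.123,.055,89.4);c=snap('p1');save('p1.png',c['f'],1.2)"
```

```text
t 8.38 pos [ 0.5528 -0.122   0.0545] yaw_y 89.5 | travel cm [-0.17 -0.1  -0.05] twist z 0.1 q [-0.41  0.72  1.71  0.    0.72 -1.98] F [-1.4  1.9  0.3] w 0.0175 tiltz [-0.004   0.0021]
8.43 [ 0.5535 -0.1222  0.0554] [ 4.0e-03  1.0e+00  6.0e-04 -1.1e-03]
```

View pics/p1.png

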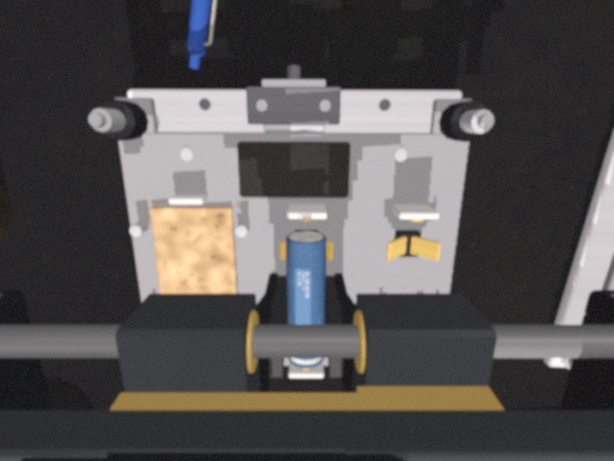

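p1: the cell lies in the inner cradle between the end stops ((306,213) and (306,375)), centred over the V. I'll release it.

Request:
{"api": "move_arm", "payload": {"commands": [{"hand": 1.5, "travel": [0, 0, 0.1], "twist": [0, 0, 0]}, {"hand": 2.6, "travel": [0, 0, 0], "twist": [0, 0, 0]}, {"hand": 2.8, "travel": [0, 0, 0], "twist": [0, 0, 0]}, {"hand": 2.8, "travel": [0, 0, 0], "twist": [0, 0, 0]}, {"hand": 2.8, "travel": [0, 0, -2], "twist": [0, 0, 0]}]}}

```text
time: 8.85
position: [0.5526, -0.1224, 0.0726]
tool_rot: [0.004, 1.0, 0.001, -0.002]
ft_force: [-0.3, 0.8, -0.2]
grip_width: 0.0273
grip_force: 0.0
```

Request:
{"api": "move_arm", "payload": {"commands": [{"hand": 2.8, "travel": [0, 0, -3], "twist": [0, 0, 0]}, {"hand": 4, "travel": [0, 0, -4], "twist": [0, 0, 0]}, {"hand": 5, "travel": [0, 0, -1], "twist": [0, 0, 0]}, {"hand": 5, "travel": [4, 0, 0], "twist": [0, 0, 0]}, {"hand": 5, "travel": [4, 0, 0], "twist": [0, 0, 0]}]}}

```text
time: 9.27
position: [0.4767, -0.1237, 0.1565]
tool_rot: [0.003, 1.0, -0.002, 0.004]
ft_force: [-0.4, -0.4, -1.0]
grip_width: 0.0456
grip_force: 0.0
```

```bash
python3 -c "
from h import *
go(.408,-.329,.018,-5);c=snap('p2');save('p2.png',c['f'],1.2)
for a,r,b in blobs(c,'blue',150,9000,262): print(a,r[0],*planar(c,b,.05))"
```

```text
t 9.27 pos [ 0.4767 -0.1237  0.1565] yaw_y 89.7 | travel cm [  6.86 -20.51  13.88] twist z -85.3 q [-0.48  0.47  1.85 -0.    0.82 -2.05] F [-0.4 -0.4 -1. ] w 0.0456 tiltz [ 0.0075 -0.0042]
9.32 [ 0.4616 -0.1181  0.1536] [ 0.003   1.      0.0029 -0.0077]
1772 (213.5166473388672, 75.33926391601562) [ 0.3804 -0.1583] [0.1143 0.0092] 167.1
186 (258.0, 252.5) [ 0.5319 -0.1228] [0.0178 0.0149] 0.3
```

Request:
{"api": "move_arm", "payload": {"commands": [{"hand": 5, "travel": [1, -3.4, 0], "twist": [0, 0, 0]}, {"hand": 5, "travel": [1, -3.4, 0], "twist": [0, 0, 0]}, {"hand": 5, "travel": [1, -3.4, 0], "twist": [0, 0, 0]}, {"hand": 5, "travel": [1, -3.4, 0], "twist": [0, 0, 0]}, {"hand": 5, "travel": [1, -3.4, 0], "twist": [0, 0, 0]}]}}

```text
time: 9.73
position: [0.4226, -0.2937, 0.1549]
tool_rot: [0.004, 1.0, -0.001, 0.0]
ft_force: [-0.3, 0.1, 0.6]
grip_width: 0.05
grip_force: 0.0
```

Request:
{"api": "move_arm", "payload": {"commands": [{"hand": 5, "travel": [1, -3.4, 0], "twist": [0, 0, 0]}, {"hand": 5, "travel": [0, 0, 0], "twist": [0, 0, 6.7]}, {"hand": 5, "travel": [0, 0, 0], "twist": [0, 0, 6.7]}, {"hand": 5, "travel": [0, 0, 0], "twist": [0, 0, 6.7]}, {"hand": 5, "travel": [0, 0, 0], "twist": [0, 0, 6.7]}]}}

```text
time: 10.15
position: [0.4127, -0.3266, 0.1546]
tool_rot: [0.239, 0.971, -0.0, 0.0]
ft_force: [0.7, 0.1, 0.8]
grip_width: 0.0498
grip_force: 0.0
```

Request:
{"api": "move_arm", "payload": {"commands": [{"hand": 5, "travel": [0, 0, 0], "twist": [0, 0, 6.7]}, {"hand": 5, "travel": [0, 0, 0], "twist": [0, 0, 6.7]}, {"hand": 5, "travel": [0, 0, 0], "twist": [0, 0, 6.7]}, {"hand": 5, "travel": [0, 0, 0], "twist": [0, 0, 6.7]}, {"hand": 5, "travel": [0, 0, 0], "twist": [0, 0, 6.7]}]}}

```text
time: 10.57
position: [0.4129, -0.3261, 0.1547]
tool_rot: [0.508, 0.861, -0.0, 0.0]
ft_force: [-0.1, -0.1, -0.8]
grip_width: 0.0498
grip_force: 0.0
```

Request:
{"api": "move_arm", "payload": {"commands": [{"hand": 5, "travel": [0, 0, 0], "twist": [0, 0, 6.7]}, {"hand": 5, "travel": [0, 0, 0], "twist": [0, 0, 6.7]}, {"hand": 5, "travel": [0, 0, 0], "twist": [0, 0, 6.7]}, {"hand": 5, "travel": [0, 0, 0], "twist": [0, 0, 6.7]}, {"hand": 5, "travel": [0, 0, 0], "twist": [0, 0, 6.7]}]}}

```text
time: 10.98
position: [0.413, -0.3261, 0.1547]
tool_rot: [0.735, 0.679, -0.0, 0.0]
ft_force: [0.4, 0.5, 0.3]
grip_width: 0.0502
grip_force: 0.0
```

Request:
{"api": "move_arm", "payload": {"commands": [{"hand": 5, "travel": [-3, 0, 3], "twist": [0, 0, 0]}, {"hand": 5, "travel": [-2.5, 0, 3], "twist": [0, 0, 0]}, {"hand": 5, "travel": [0, 0, 0], "twist": [0, 0, 0]}, {"hand": 5, "travel": [0, 0, 0], "twist": [0, 0, 0]}]}}

```text
time: 11.32
position: [0.4079, -0.3803, 0.093]
tool_rot: [0.733, 0.68, 0.0, -0.002]
ft_force: [0.7, 0.3, 0.7]
grip_width: 0.0504
grip_force: 0.0
```

```bash
python3 -c "
from h import *
go(.408,-.329,.018,-5);c=snap('b2');save('b2.png',c['f'],1.2)
for a,r,b in blobs(c,'grey',150,20000,262): print(a,r[0],*planar(c,b,.01))"
```

```text
t 11.32 pos [ 0.4079 -0.3803  0.093 ] yaw_y -4.3 | travel cm [ 5.1  -0.36  7.52] twist z 0.7 q [-0.95  0.65  1.72  0.    0.78 -0.88] F [0.7 0.3 0.7] w 0.0504 tiltz [-0.0023  0.0033]
11.37 [ 0.4083 -0.3798  0.0944] [ 7.329e-01  6.803e-01  2.000e-04 -1.100e-03]
1831 (250.8379364013672, 139.8890838623047) [ 0.4082 -0.3294] [0.047  0.0236] 82.2
5859 (301.0, 237.5) [ 0.4436 -0.4131] [0.1436 0.0433] 175.8
```

View pics/b2.png

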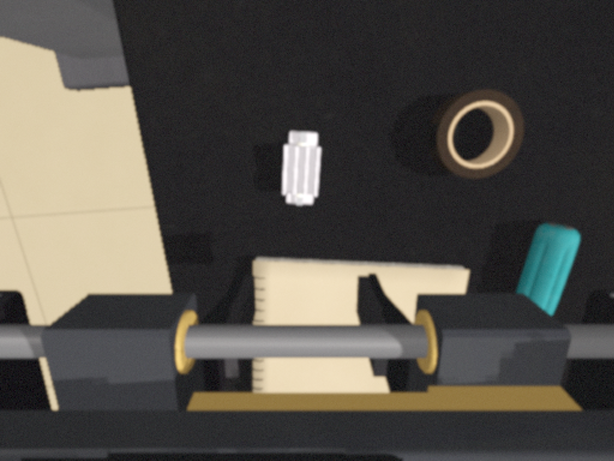

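b2: the small block is at (301,168) in the open, centre (0.408,−0.329). Grasp it.

Request:
{"api": "move_arm", "payload": {"commands": [{"hand": 5, "travel": [2.5, -0.2, 0], "twist": [0, 0, 1.7]}, {"hand": 5, "travel": [2.5, -0.2, 0], "twist": [0, 0, 0]}, {"hand": 5, "travel": [0, 0, 3.7], "twist": [0, 0, 0]}, {"hand": 5, "travel": [0, 0, 3.7], "twist": [0, 0, 0]}, {"hand": 1.8, "travel": [0, 0, 0], "twist": [0, 0, 0]}]}}

```text
time: 11.78
position: [0.407, -0.3257, 0.0167]
tool_rot: [0.742, 0.67, 0.0, -0.006]
ft_force: [-0.8, 1.6, -0.2]
grip_width: 0.0478
grip_force: 0.0
```

Request:
{"api": "move_arm", "payload": {"commands": [{"hand": 1.8, "travel": [0, 0, 0], "twist": [0, 0, 0]}, {"hand": 1.8, "travel": [0, 0, 0], "twist": [0, 0, 0]}, {"hand": 1.8, "travel": [0, 0, 0], "twist": [0, 0, 0]}, {"hand": 1.8, "travel": [0, 0, 0], "twist": [0, 0, 0]}, {"hand": 1.8, "travel": [0, 0, 0], "twist": [0, 0, 0]}]}}

```text
time: 12.2
position: [0.4101, -0.3312, 0.0235]
tool_rot: [0.743, 0.67, -0.0, 0.002]
ft_force: [0.6, 0.7, 9.3]
grip_width: 0.021
grip_force: 20.0
```

```bash
python3 -c "
from h import *
go(.408,-.3294,.020,-6)"
```

```text
t 12.2 pos [ 0.4101 -0.3312  0.0235] yaw_y -5.9 | travel cm [ 0.16 -0.23  0.35] twist z 0.1 q [-0.89  0.75  1.83 -0.    0.57 -0.79] F [0.6 0.7 9.3] w 0.021 tiltz [ 0.0029 -0.0036]
```

Request:
{"api": "move_arm", "payload": {"commands": [{"hand": 1.8, "travel": [0, 0, 0], "twist": [0, 0, 0]}, {"hand": 1.8, "travel": [0, 0, 0], "twist": [0, 0, 0]}], "force": 30}}

```text
time: 12.37
position: [0.4101, -0.3312, 0.0235]
tool_rot: [0.743, 0.67, -0.0, 0.002]
ft_force: [-0.2, 0.2, 9.3]
grip_width: 0.0212
grip_force: 30.0
```

Request:
{"api": "move_arm", "payload": {"commands": [{"hand": 1.8, "travel": [0, 0, -2], "twist": [0, 0, 0]}, {"hand": 1.8, "travel": [0, 0, -3], "twist": [0, 0, 0]}, {"hand": 1.8, "travel": [0, 0, -3], "twist": [0, 0, 0]}, {"hand": 1.8, "travel": [0, 0, -3], "twist": [0, 0, 0]}, {"hand": 1.8, "travel": [0, 0, 0], "twist": [0, 0, 0]}]}}

```text
time: 12.78
position: [0.4116, -0.3328, 0.1372]
tool_rot: [0.743, 0.67, -0.0, 0.006]
ft_force: [0.1, -0.3, 0.3]
grip_width: 0.0211
grip_force: 30.0
```

```bash
python3 -c "
from h import *
go(.5697,.0787,.06,85.9);c=snap('g2');save('g2.png',c['f'][100:],1.5)"
```

```text
t 12.78 pos [ 0.4116 -0.3328  0.1372] yaw_y -5.9 | travel cm [42.63 11.42  7.45] twist z 88.2 q [-0.89  0.54  1.77  0.    0.81 -0.79] F [ 0.1 -0.3  0.3] w 0.0211 tiltz [ 0.0079 -0.0096]
12.83 [ 0.4108 -0.332   0.135 ] [ 7.426e-01  6.697e-01 -2.000e-04  4.500e-03]
```

View pics/g2.png

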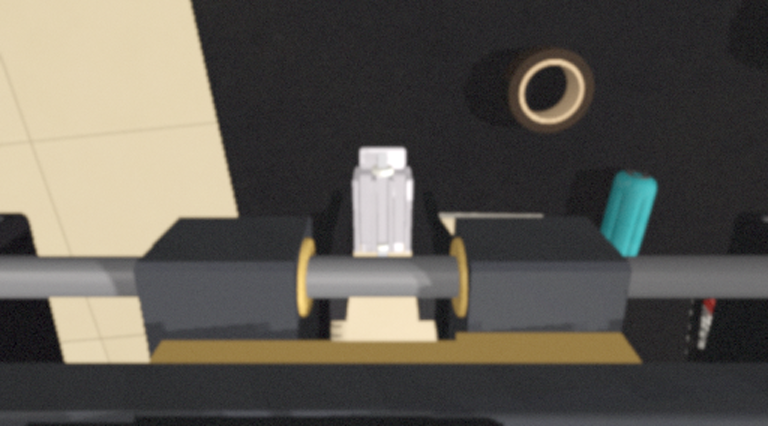

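g2: the block is held straight, its far foot at (383,150) and its fin end at (383,170). I'll work out the lengthwise offset and the travel.

```bash
python3 -c "
from h import *
c=load('g2');o=robot.get_obs();M=R.from_quat(o['tool_rot']).as_matrix();p=o['position']
for v,dz in((148,-.017),(148,-.0205),(168,-.0075)):
    q=onz(c,383/1.5,100+v/1.5,p[2]+dz);print(v,dz,(M.T@(q-p)).round(4))
go(.5697,.0787,.06,85.9)"
```

```text
148 -0.017 [0.0244 0.0011 0.0169]
148 -0.0205 [0.0233 0.0011 0.0204]
168 -0.0075 [0.0197 0.001  0.0074]
t 12.83 pos [ 0.4108 -0.332   0.135 ] yaw_y -5.9 | travel cm [42.53 11.53  7.3 ] twist z 88.2 q [-0.89  0.55  1.78  0.    0.81 -0.79] F [ 0.4  0.7 -0.7] w 0.0213 tiltz [ 0.0057 -0.007 ]
```

Request:
{"api": "move_arm", "payload": {"commands": [{"hand": 1.8, "travel": [3.5, 1, 0], "twist": [0, 0, 0]}, {"hand": 1.8, "travel": [3.5, 1, 0], "twist": [0, 0, 0]}, {"hand": 1.8, "travel": [3.5, 1, 0], "twist": [0, 0, 0]}, {"hand": 1.8, "travel": [3.5, 1, 0], "twist": [0, 0, 0]}, {"hand": 1.8, "travel": [3.5, 1, 0], "twist": [0, 0, 0]}]}}

```text
time: 13.25
position: [0.4764, -0.1593, 0.1304]
tool_rot: [0.743, 0.669, -0.0, -0.001]
ft_force: [1.0, -0.6, -0.8]
grip_width: 0.0213
grip_force: 30.0
```

Request:
{"api": "move_arm", "payload": {"commands": [{"hand": 1.8, "travel": [3.5, 1, 0], "twist": [0, 0, 0]}, {"hand": 1.8, "travel": [3.5, 1, 0], "twist": [0, 0, 0]}, {"hand": 1.8, "travel": [3.5, 1, 0], "twist": [0, 0, 0]}, {"hand": 1.8, "travel": [3.5, 1, 0], "twist": [0, 0, 0]}, {"hand": 1.8, "travel": [3.5, 1, 0], "twist": [0, 0, 0]}]}}

```text
time: 13.67
position: [0.5441, 0.0098, 0.1302]
tool_rot: [0.743, 0.67, -0.001, -0.001]
ft_force: [0.7, -0.5, -0.0]
grip_width: 0.0218
grip_force: 30.0
```

Request:
{"api": "move_arm", "payload": {"commands": [{"hand": 1.8, "travel": [3.5, 1, 0], "twist": [0, 0, 0]}, {"hand": 1.8, "travel": [3.5, 1, 0], "twist": [0, 0, 0]}, {"hand": 1.8, "travel": [0, 0, 0], "twist": [0, 0, -6.6]}, {"hand": 1.8, "travel": [0, 0, 0], "twist": [0, 0, -6.6]}, {"hand": 1.8, "travel": [0, 0, 0], "twist": [0, 0, -6.6]}]}}

```text
time: 14.08
position: [0.5708, 0.0766, 0.1299]
tool_rot: [0.613, 0.79, -0.001, -0.001]
ft_force: [-0.3, 0.3, -0.6]
grip_width: 0.0215
grip_force: 30.0
```

Request:
{"api": "move_arm", "payload": {"commands": [{"hand": 1.8, "travel": [0, 0, 0], "twist": [0, 0, -6.6]}, {"hand": 1.8, "travel": [0, 0, 0], "twist": [0, 0, -6.6]}, {"hand": 1.8, "travel": [0, 0, 0], "twist": [0, 0, -6.6]}, {"hand": 1.8, "travel": [0, 0, 0], "twist": [0, 0, -6.6]}, {"hand": 1.8, "travel": [0, 0, 0], "twist": [0, 0, -6.6]}]}}

```text
time: 14.5
position: [0.5707, 0.0754, 0.13]
tool_rot: [0.365, 0.931, -0.0, -0.001]
ft_force: [-0.2, 0.8, -0.1]
grip_width: 0.0208
grip_force: 30.0
```

Request:
{"api": "move_arm", "payload": {"commands": [{"hand": 1.8, "travel": [0, 0, 0], "twist": [0, 0, -6.6]}, {"hand": 1.8, "travel": [0, 0, 0], "twist": [0, 0, -6.6]}, {"hand": 1.8, "travel": [0, 0, 0], "twist": [0, 0, -6.6]}, {"hand": 1.8, "travel": [0, 0, 0], "twist": [0, 0, -6.6]}, {"hand": 1.8, "travel": [0, 0, 0], "twist": [0, 0, -6.6]}]}}

```text
time: 14.92
position: [0.5707, 0.0754, 0.13]
tool_rot: [0.085, 0.996, -0.0, -0.001]
ft_force: [-0.2, 0.6, -0.1]
grip_width: 0.0215
grip_force: 30.0
```

Request:
{"api": "move_arm", "payload": {"commands": [{"hand": 1.8, "travel": [0, 0, 0], "twist": [0, 0, -6.6]}, {"hand": 1.8, "travel": [0, 0, 0], "twist": [0, 0, 0]}, {"hand": 1.8, "travel": [0, 0, 0], "twist": [0, 0, 0]}]}}

```text
time: 15.17
position: [0.571, 0.0754, 0.1303]
tool_rot: [0.032, 0.999, 0.0, -0.001]
ft_force: [0.1, -1.1, -0.5]
grip_width: 0.0211
grip_force: 30.0
```

```bash
python3 -c "
from h import *
go(.5717,.0787,.0565,85.9)"
```

```text
t 15.17 pos [0.571  0.0754 0.1303] yaw_y 86.3 | travel cm [-0.06  0.33  7.38] twist z 0.4 q [-0.06  0.6   1.65  0.    0.89 -1.57] F [ 0.1 -1.1 -0.5] w 0.0211 tiltz [-0.0018  0.0002]
```

Request:
{"api": "move_arm", "payload": {"commands": [{"hand": 1.8, "travel": [-0.1, 0.3, 0], "twist": [0, 0, 0.4]}, {"hand": 1.8, "travel": [0, 0, 3], "twist": [0, 0, 0]}, {"hand": 1.8, "travel": [0, 0, 2.8], "twist": [0, 0, 0]}, {"hand": 1.8, "travel": [0, 0, 0.5], "twist": [0, 0, 0]}, {"hand": 1.8, "travel": [0, 0, 0], "twist": [0, 0, 0]}]}}

```text
time: 15.58
position: [0.5711, 0.0786, 0.0661]
tool_rot: [0.035, 0.999, 0.0, -0.003]
ft_force: [0.1, 0.0, -0.7]
grip_width: 0.0212
grip_force: 30.0
```

```bash
python3 -c "
from h import *
go(.5717,.0787,.0565,85.9);c=snap('p3');save('p3.png',c['f'][:,60:452],1.5)"
```

```text
t 15.58 pos [0.5711 0.0786 0.0661] yaw_y 86.0 | travel cm [-0.06  0.01  0.96] twist z 0.1 q [-0.06  0.71  1.68  0.    0.76 -1.56] F [ 0.1  0.  -0.7] w 0.0212 tiltz [-0.0054  0.0004]
15.63 [0.5725 0.0785 0.0676] [ 0.0346  0.9994  0.     -0.001 ]
```

View pics/p3.png

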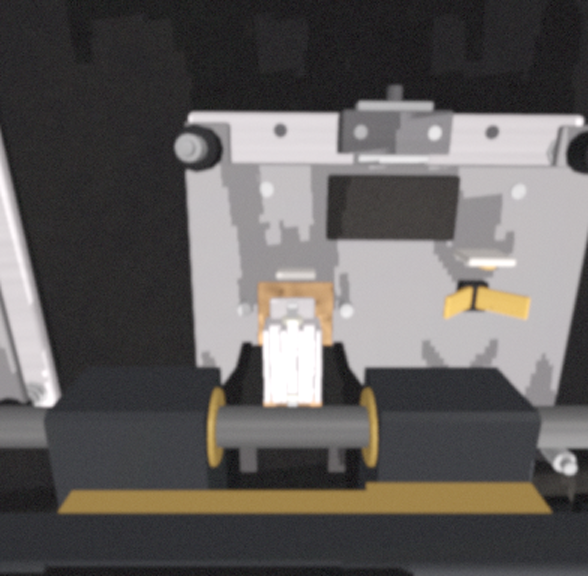

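p3: the block sits over the cork ((296,310)), within the dowels and stops, about 1 mm left. Lower it.

Request:
{"api": "move_arm", "payload": {"commands": [{"hand": 1.8, "travel": [0, 0.1, 0.5], "twist": [0, 0, 0]}, {"hand": 1.8, "travel": [0, 0, 0.3], "twist": [0, 0, 0]}, {"hand": 1.8, "travel": [0, 0, 0.2], "twist": [0, 0, 0]}, {"hand": 1.8, "travel": [0, 0, 0.1], "twist": [0, 0, 0]}, {"hand": 1.8, "travel": [0, 0, 0], "twist": [0, 0, 0]}]}}

```text
time: 16.05
position: [0.5732, 0.0794, 0.0574]
tool_rot: [0.034, 0.999, -0.0, 0.0]
ft_force: [-0.1, -0.7, -0.2]
grip_width: 0.0211
grip_force: 30.0
```

```bash
python3 -c "
from h import *
go(.5717,.0787,.0565,85.9)"
```

```text
t 16.05 pos [0.5732 0.0794 0.0574] yaw_y 86.1 | travel cm [ 0.14 -0.08  0.09] twist z 0.2 q [-0.06  0.72  1.68 -0.    0.74 -1.56] F [-0.1 -0.7 -0.2] w 0.0211 tiltz [ 0.0005 -0.    ]
```

Request:
{"api": "move_arm", "payload": {"commands": [{"hand": 1.8, "travel": [0.1, 0, 0.1], "twist": [0, 0, 0]}, {"hand": 1.8, "travel": [0, 0, 0.1], "twist": [0, 0, 0]}, {"hand": 1.8, "travel": [0, 0, 0], "twist": [0, 0, 0]}, {"hand": 1.8, "travel": [0, 0, 0], "twist": [0, 0, 0]}]}}

```text
time: 16.38
position: [0.5724, 0.0794, 0.0554]
tool_rot: [0.034, 0.999, 0.0, 0.0]
ft_force: [0.6, -0.2, 0.6]
grip_width: 0.0214
grip_force: 30.0
```

Request:
{"api": "move_arm", "payload": {"commands": [{"hand": 1.8, "travel": [0, 0, 0.1], "twist": [0, 0, 0]}, {"hand": 1.8, "travel": [0, 0, 0], "twist": [0, 0, 0]}]}}

```text
time: 16.55
position: [0.5724, 0.0794, 0.0543]
tool_rot: [0.034, 0.999, -0.0, 0.0]
ft_force: [0.7, 0.1, 1.1]
grip_width: 0.0212
grip_force: 30.0
```

Request:
{"api": "move_arm", "payload": {"commands": [{"hand": 2.6, "travel": [0, 0, 0], "twist": [0, 0, 0]}, {"hand": 3.0, "travel": [0, 0, 0], "twist": [0, 0, 0]}, {"hand": 3.2, "travel": [0, 0, 0], "twist": [0, 0, 0]}, {"hand": 3.2, "travel": [0, 0, -2], "twist": [0, 0, 0]}, {"hand": 3.2, "travel": [0, 0, -3], "twist": [0, 0, 0]}]}}

```text
time: 16.97
position: [0.5692, 0.0795, 0.1016]
tool_rot: [0.034, 0.999, 0.0, -0.004]
ft_force: [0.1, 0.7, -0.4]
grip_width: 0.0317
grip_force: 0.0
```

Request:
{"api": "move_arm", "payload": {"commands": [{"hand": 5, "travel": [0, 0, -3], "twist": [0, 0, 0]}, {"hand": 6, "travel": [-4, 0, -1], "twist": [0, 0, 0]}, {"hand": 6, "travel": [-4, 0, 0], "twist": [0, 0, 0]}, {"hand": 6, "travel": [0, 0, 0], "twist": [0, 0, 0]}, {"hand": 6, "travel": [0, 0, 0], "twist": [0, 0, 0]}]}}

```text
time: 17.38
position: [0.6538, 0.0736, 0.1442]
tool_rot: [0.034, 0.999, -0.0, 0.001]
ft_force: [-0.5, 0.5, -0.3]
grip_width: 0.056
grip_force: 0.0
```

```bash
python3 -c "
from h import *
go(.607,.311,.03,-10.5);c=snap('p4');save('p4.png',c['f'][:,:],1.3)
for k,z in(('cork',.035),('grey',.045),('blue',.05)):
  for a,r,b in blobs(c,k,100,20000,262): print(k,a,r[0],*planar(c,b,z))"
```

```text
t 17.38 pos [0.6538 0.0736 0.1442] yaw_y 86.1 | travel cm [ 6.32 23.37 11.4 ] twist z -83.4 q [-0.06  0.68  1.43 -0.    1.04 -1.56] F [-0.5  0.5 -0.3] w 0.056 tiltz [ 0.0021 -0.0002]
17.43 [0.6514 0.0739 0.1433] [ 3.420e-02  9.994e-01  0.000e+00 -9.000e-04]
cork 463 (51.5, 55.0) [ 0.5276 -0.0781] [0.0271 0.0116] 86.1
cork 381 (255.0, 81.5) [0.5581 0.0789] [0.0337 0.0297] 177.2
cork 581 (354.4999694824219, 65.5) [0.5513 0.1578] [0.0336 0.011 ] 86.1
cork 483 (255.5, 103.5) [0.5751 0.0781] [0.0445 0.0294] 177.2
cork 393 (67.0, 119.0) [ 0.5762 -0.0782] [0.0263 0.0114] 86.1
cork 491 (348.0, 128.0) [0.5994 0.1538] [0.0331 0.0115] 86.1
grey 15254 (63.5, 77.5) [ 0.5493 -0.0681] [0.1123 0.0907] 169.0
grey 227 (495.5, 30.0) [0.535 0.257] [0.0135 0.0094] 9.7
grey 1775 (254.5, 94.5) [0.5684 0.0778] [0.0465 0.0234] 176.9
grey 1635 (487.5, 120.5) [0.6003 0.2615] [0.0367 0.0328] 86.1
grey 174 (208.5, 151.5) [0.6095 0.0371] [0.0124 0.0106] 173.9
grey 208 (394.5, 153.0) [0.6211 0.1894] [0.0139 0.0117] 86.1
grey 134 (161.61538696289062, 244.576904296875) [ 0.6905 -0.0146] [0.0212 0.0097] 48.0
blue 498 (7.5, 99.0) [ 0.5587 -0.111 ] [0.0451 0.0112] 162.1
```

View pics/p4.png

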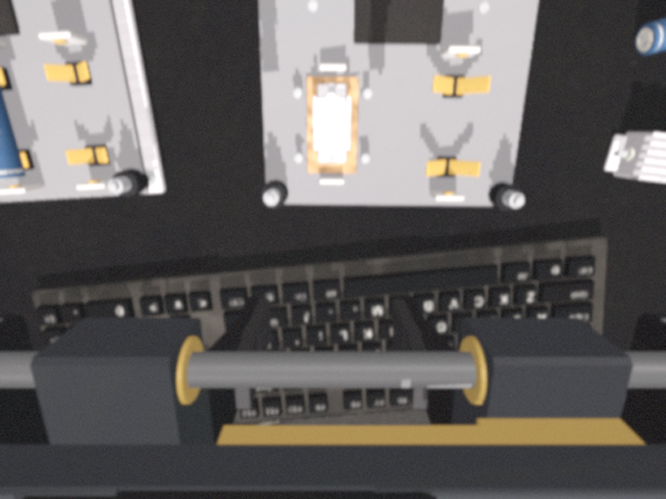

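p4: the small resistor stands on its cork ((333,125)), centred between the dowels and end stops. Next is the big resistor.

Request:
{"api": "move_arm", "payload": {"commands": [{"hand": 6, "travel": [1.1, 3.4, 0], "twist": [0, 0, 0]}, {"hand": 6, "travel": [1.1, 3.4, 0], "twist": [0, 0, 0]}, {"hand": 6, "travel": [1.1, 3.4, 0], "twist": [0, 0, 0]}, {"hand": 6, "travel": [1.1, 3.4, 0], "twist": [0, 0, 0]}, {"hand": 6, "travel": [1.1, 3.4, 0], "twist": [0, 0, 0]}]}}

```text
time: 17.85
position: [0.6056, 0.2484, 0.1431]
tool_rot: [0.034, 0.999, -0.0, -0.002]
ft_force: [-0.0, 0.4, -0.4]
grip_width: 0.0601
grip_force: 0.0
```

Request:
{"api": "move_arm", "payload": {"commands": [{"hand": 6, "travel": [0, 0, 0], "twist": [0, 0, 6.9]}, {"hand": 6, "travel": [0, 0, 0], "twist": [0, 0, 6.9]}, {"hand": 6, "travel": [0, 0, 0], "twist": [0, 0, 6.9]}, {"hand": 6, "travel": [0, 0, 0], "twist": [0, 0, 6.9]}, {"hand": 6, "travel": [0, 0, 0], "twist": [0, 0, 6.9]}]}}

```text
time: 18.27
position: [0.6059, 0.2473, 0.1431]
tool_rot: [0.331, 0.944, -0.001, -0.002]
ft_force: [0.1, 0.2, 0.0]
grip_width: 0.0602
grip_force: 0.0
```

Request:
{"api": "move_arm", "payload": {"commands": [{"hand": 6, "travel": [0, 0, 0], "twist": [0, 0, 6.9]}, {"hand": 6, "travel": [0, 0, 0], "twist": [0, 0, 6.9]}, {"hand": 6, "travel": [0, 0, 0], "twist": [0, 0, 6.9]}, {"hand": 6, "travel": [0, 0, 0], "twist": [0, 0, 6.9]}, {"hand": 6, "travel": [0, 0, 0], "twist": [0, 0, 6.9]}]}}

```text
time: 18.68
position: [0.6061, 0.247, 0.1431]
tool_rot: [0.596, 0.803, -0.002, -0.001]
ft_force: [-0.1, -0.5, -0.3]
grip_width: 0.0597
grip_force: 0.0
```

Request:
{"api": "move_arm", "payload": {"commands": [{"hand": 6, "travel": [0, 0, 0], "twist": [0, 0, 6.9]}, {"hand": 6, "travel": [0, 0, 0], "twist": [0, 0, 6.9]}, {"hand": 6, "travel": [0, 0, 0], "twist": [0, 0, 6.9]}, {"hand": 6, "travel": [0, 0, 0], "twist": [0, 0, 6.9]}, {"hand": 6, "travel": [0, 0, 0], "twist": [0, 0, 0]}]}}

```text
time: 19.1
position: [0.6063, 0.247, 0.1432]
tool_rot: [0.769, 0.639, -0.002, -0.001]
ft_force: [-0.2, -0.1, -0.2]
grip_width: 0.0599
grip_force: 0.0
```

```bash
python3 -c "
from h import *
c=snap('b3');save('b3.png',c['f'],1)
for k,z in(('grey',.02),('grey',.01),('blue',.012)):
  for a,r,b in blobs(c,k,200,20000,262): print(k,z,a,r[0],*planar(c,b,z))
go(.607,.311,.026,-10.5)"
```

```text
19.15 [0.6066 0.2471 0.1433] [ 0.768   0.6405 -0.0015 -0.0008]
grey 0.02 803 (41.03845977783203, 11.807695388793945) [0.466  0.4224] [0.0277 0.019 ] 108.7
grey 0.02 924 (143.89706420898438, 30.661766052246094) [0.5426 0.3937] [0.0611 0.0212] 109.4
grey 0.02 3049 (243.0, 118.0) [0.6073 0.3115] [0.0712 0.0318] 79.8
grey 0.02 276 (29.362070083618164, 131.3448486328125) [0.4193 0.3364] [0.0319 0.008 ] 174.0
grey 0.02 2549 (248.5, 244.5) [0.5891 0.1922] [0.0886 0.0361] 169.5
grey 0.02 480 (164.03465270996094, 249.34652709960938) [0.5052 0.2024] [0.0358 0.0213] 175.7
grey 0.01 803 (41.03845977783203, 11.807695388793945) [0.4602 0.426 ] [0.0287 0.0197] 108.7
grey 0.01 924 (143.89706420898438, 30.661766052246094) [0.5397 0.3962] [0.0634 0.0219] 109.4
grey 0.01 3049 (243.0, 118.0) [0.6067 0.311 ] [0.0738 0.033 ] 79.8
grey 0.01 276 (29.362070083618164, 131.3448486328125) [0.4118 0.3368] [0.033  0.0083] 174.0
grey 0.01 2549 (248.5, 244.5) [0.5879 0.1873] [0.0919 0.0375] 169.5
grey 0.01 480 (164.03465270996094, 249.34652709960938) [0.5009 0.1979] [0.0371 0.0221] 175.7
blue 0.012 1297 (152.3230743408203, 128.08462524414062) [0.5246 0.3181] [0.0592 0.0207] 101.2
blue 0.012 2253 (38.357513427734375, 166.95855712890625) [0.4082 0.3029] [0.0637 0.0341] 83.1
t 19.15 pos [0.6066 0.2471 0.1433] yaw_y -10.3 | travel cm [ 6.31 -1.07 11.72] twist z 0.2 q [0.22 0.68 1.43 0.   1.04 0.4 ] F [-0.3 -0.2  0.5] w 0.06 tiltz [-0.0032 -0.0007]
```

View pics/b3.png

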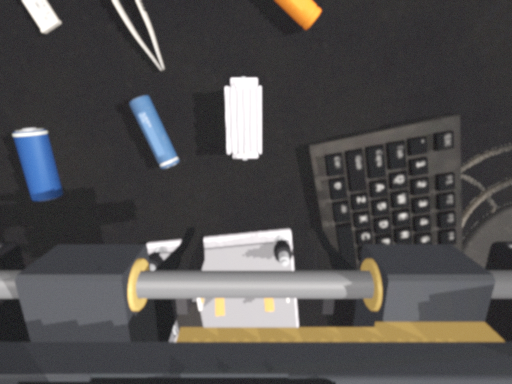

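b3: the big block is at (244,118), centre (0.607,0.311). Slim 1 is at (152,130) and thick at (38,165). Grasp the big block.

Request:
{"api": "move_arm", "payload": {"commands": [{"hand": 6, "travel": [3.2, -0.5, 0], "twist": [0, 0, 0]}, {"hand": 6, "travel": [3.1, -0.5, 0], "twist": [0, 0, 0]}, {"hand": 6, "travel": [0, 0, 4], "twist": [0, 0, 0]}, {"hand": 6, "travel": [0, 0, 4], "twist": [0, 0, 0]}, {"hand": 6, "travel": [0, 0, 3.9], "twist": [0, 0, 0]}]}}

```text
time: 19.57
position: [0.6094, 0.3119, 0.0244]
tool_rot: [0.767, 0.641, 0.0, 0.0]
ft_force: [-0.5, 0.1, -0.2]
grip_width: 0.0599
grip_force: 0.0
```

Request:
{"api": "move_arm", "payload": {"commands": [{"hand": 6, "travel": [0, 0, 0], "twist": [0, 0, 0]}, {"hand": 2.6, "travel": [0, 0, 0], "twist": [0, 0, 0]}, {"hand": 2.6, "travel": [0, 0, 0], "twist": [0, 0, 0]}, {"hand": 2.6, "travel": [0, 0, 0], "twist": [0, 0, 0]}, {"hand": 2.6, "travel": [0, 0, 0], "twist": [0, 0, 0]}]}}

```text
time: 19.98
position: [0.6112, 0.3114, 0.0276]
tool_rot: [0.769, 0.64, 0.002, 0.001]
ft_force: [0.1, -0.0, -0.8]
grip_width: 0.0408
grip_force: 0.0
```

Request:
{"api": "move_arm", "payload": {"commands": [{"hand": 2.6, "travel": [0, 0, 0], "twist": [0, 0, 0]}, {"hand": 2.6, "travel": [0, 0, 0], "twist": [0, 0, 0]}, {"hand": 2.6, "travel": [0, 0, 0], "twist": [0, 0, 0]}]}}

```text
time: 20.23
position: [0.6105, 0.3113, 0.0267]
tool_rot: [0.769, 0.639, 0.001, 0.0]
ft_force: [-1.3, -0.5, 5.7]
grip_width: 0.0301
grip_force: 30.0
```

```bash
python3 -c "
from h import *
go(.607,.311,.024,-10.3)"
```

```text
t 20.23 pos [0.6105 0.3113 0.0267] yaw_y -10.5 | travel cm [-0.09 -0.34  0.27] twist z -0.2 q [0.31 0.86 1.4  0.   0.88 0.49] F [-1.3 -0.5  5.7] w 0.0301 tiltz [0.0011 0.0005]
```

Request:
{"api": "move_arm", "payload": {"commands": [{"hand": 2.6, "travel": [0, 0, -3.8], "twist": [0, 0, 0]}, {"hand": 2.6, "travel": [0, 0, -4], "twist": [0, 0, 0]}, {"hand": 2.6, "travel": [0, 0, -4], "twist": [0, 0, 0]}, {"hand": 2.6, "travel": [-3.8, 0.2, 0], "twist": [0, 0, 0]}, {"hand": 2.6, "travel": [-3.8, 0.2, 0], "twist": [0, 0, 0]}]}}

```text
time: 20.65
position: [0.6028, 0.2373, 0.1471]
tool_rot: [0.767, 0.641, 0.004, 0.002]
ft_force: [0.4, -1.7, -2.0]
grip_width: 0.0296
grip_force: 30.0
```

Request:
{"api": "move_arm", "payload": {"commands": [{"hand": 2.6, "travel": [-3.8, 0.2, 0], "twist": [0, 0, 0]}, {"hand": 2.6, "travel": [-3.8, 0.2, 0], "twist": [0, 0, 0]}, {"hand": 2.6, "travel": [-3.8, 0.2, 0], "twist": [0, 0, 0]}, {"hand": 2.6, "travel": [-3.8, 0.2, 0], "twist": [0, 0, 0]}, {"hand": 2.6, "travel": [-3.8, 0.2, 0], "twist": [0, 0, 0]}]}}

```text
time: 21.07
position: [0.5749, 0.0453, 0.1433]
tool_rot: [0.769, 0.64, 0.0, 0.0]
ft_force: [0.6, -0.1, -2.5]
grip_width: 0.0296
grip_force: 30.0
```

Request:
{"api": "move_arm", "payload": {"commands": [{"hand": 2.6, "travel": [-3.8, 0.3, 0], "twist": [0, 0, 0]}, {"hand": 2.6, "travel": [-3.8, 0.3, 0], "twist": [0, 0, 0]}, {"hand": 2.6, "travel": [-3.8, 0.3, 0], "twist": [0, 0, 0]}, {"hand": 2.6, "travel": [-3.8, 0.3, 0], "twist": [0, 0, 0]}, {"hand": 2.6, "travel": [-3.8, 0.3, 0], "twist": [0, 0, 0]}]}}

```text
time: 21.48
position: [0.555, -0.1444, 0.1432]
tool_rot: [0.769, 0.639, 0.0, 0.0]
ft_force: [0.5, -0.6, -1.4]
grip_width: 0.0292
grip_force: 30.0
```

Request:
{"api": "move_arm", "payload": {"commands": [{"hand": 2.6, "travel": [-3.6, 0.2, 0], "twist": [0, 0, 0]}, {"hand": 2.6, "travel": [0, 0, 0], "twist": [0, 0, -6.7]}, {"hand": 2.6, "travel": [0, 0, 0], "twist": [0, 0, -6.7]}, {"hand": 2.6, "travel": [0, 0, 0], "twist": [0, 0, -6.7]}, {"hand": 2.6, "travel": [0, 0, 0], "twist": [0, 0, -6.7]}]}}

```text
time: 21.9
position: [0.5506, -0.1789, 0.143]
tool_rot: [0.598, 0.802, -0.0, -0.0]
ft_force: [0.4, 0.0, -0.3]
grip_width: 0.0295
grip_force: 30.0
```

Request:
{"api": "move_arm", "payload": {"commands": [{"hand": 2.6, "travel": [0, 0, 0], "twist": [0, 0, -6.7]}, {"hand": 2.6, "travel": [0, 0, 0], "twist": [0, 0, -6.7]}, {"hand": 2.6, "travel": [0, 0, 0], "twist": [0, 0, -6.7]}, {"hand": 2.6, "travel": [0, 0, 0], "twist": [0, 0, -6.7]}, {"hand": 2.6, "travel": [0, 0, 0], "twist": [0, 0, -6.7]}]}}

```text
time: 22.32
position: [0.5508, -0.1783, 0.1431]
tool_rot: [0.341, 0.94, -0.0, 0.0]
ft_force: [0.9, -0.1, -0.9]
grip_width: 0.0292
grip_force: 30.0
```

Request:
{"api": "move_arm", "payload": {"commands": [{"hand": 2.6, "travel": [0, 0, 0], "twist": [0, 0, -6.7]}, {"hand": 2.6, "travel": [0, 0, 0], "twist": [0, 0, -6.7]}, {"hand": 2.6, "travel": [0, 0, 0], "twist": [0, 0, -6.7]}, {"hand": 2.6, "travel": [0, 0, 0], "twist": [0, 0, -6.7]}, {"hand": 2.6, "travel": [0, 0, 0], "twist": [0, 0, -6.7]}]}}

```text
time: 22.73
position: [0.5508, -0.1783, 0.1431]
tool_rot: [0.056, 0.998, -0.0, 0.0]
ft_force: [-0.2, 0.1, -0.4]
grip_width: 0.0295
grip_force: 30.0
```

Request:
{"api": "move_arm", "payload": {"commands": [{"hand": 2.6, "travel": [0, 0, 0], "twist": [0, 0, -6]}, {"hand": 2.6, "travel": [0, 0, 0], "twist": [0, 0, 0]}, {"hand": 2.6, "travel": [0, 0, 0], "twist": [0, 0, 0]}]}}

```text
time: 22.98
position: [0.5509, -0.1783, 0.1431]
tool_rot: [0.007, 1.0, 0.0, -0.0]
ft_force: [-0.4, 0.5, -0.7]
grip_width: 0.0296
grip_force: 30.0
```

```bash
python3 -c "
from h import *
go(.5508,-.179,.0597,89.4)"
```

```text
t 22.98 pos [ 0.5509 -0.1783  0.1431] yaw_y 89.1 | travel cm [ 0.01 -0.07  8.34] twist z -0.3 q [-0.51  0.59  1.64 -0.    0.92 -2.06] F [-0.4  0.5 -0.7] w 0.0296 tiltz [-0.  0.]
```

Very close; lower to about 9 mm above the cork and check by picture.

Request:
{"api": "move_arm", "payload": {"commands": [{"hand": 2.6, "travel": [0, -0.1, 3], "twist": [0, 0, -0.3]}, {"hand": 2.6, "travel": [0, 0, 3], "twist": [0, 0, 0]}, {"hand": 2.6, "travel": [0, 0, 1.4], "twist": [0, 0, 0]}, {"hand": 2.6, "travel": [0, 0, 0], "twist": [0, 0, 0]}, {"hand": 2.6, "travel": [0, 0, 0], "twist": [0, 0, 0]}]}}

```text
time: 23.4
position: [0.5506, -0.1791, 0.0685]
tool_rot: [0.004, 1.0, 0.0, -0.001]
ft_force: [0.9, -0.6, -0.8]
grip_width: 0.0296
grip_force: 30.0
```

```bash
python3 -c "
from h import *
go(.5508,-.179,.0597,89.4);c=snap('p5');save('p5.png',c['f'][:,100:412],1.6)"
```

```text
t 23.4 pos [ 0.5506 -0.1791  0.0685] yaw_y 89.5 | travel cm [-0.02  0.01  0.88] twist z 0.1 q [-0.51  0.7   1.67  0.    0.76 -2.07] F [ 0.9 -0.6 -0.8] w 0.0296 tiltz [-0.0015  0.0009]
23.45 [ 0.5514 -0.1795  0.0695] [ 4.1e-03  1.0e+00 -2.0e-04  4.0e-04]
```

View pics/p5.png

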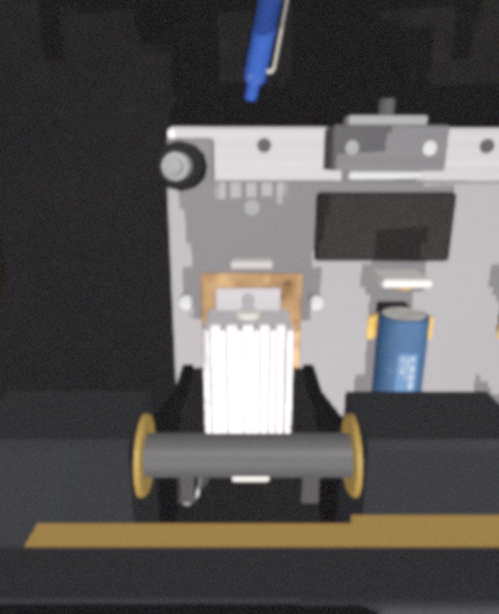

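p5: the big block is aligned over its cork ((252,320)), within the stops (252,263) and (252,478) and the dowels. I have one picture left, for the final check. Lower and release.

Request:
{"api": "move_arm", "payload": {"commands": [{"hand": 2.6, "travel": [0, 0, 0.6], "twist": [0, 0, 0]}, {"hand": 2.6, "travel": [0, 0, 0.3], "twist": [0, 0, 0]}, {"hand": 2.6, "travel": [0, 0, 0.2], "twist": [0, 0, 0]}, {"hand": 2.6, "travel": [0, 0, 0.1], "twist": [0, 0, 0]}, {"hand": 2.6, "travel": [0, 0, 0], "twist": [0, 0, 0]}]}}

```text
time: 23.87
position: [0.5516, -0.1796, 0.0575]
tool_rot: [0.004, 1.0, -0.0, 0.001]
ft_force: [0.5, -0.2, 1.1]
grip_width: 0.0298
grip_force: 30.0
```

Request:
{"api": "move_arm", "payload": {"commands": [{"hand": 2.6, "travel": [0, 0, 0.1], "twist": [0, 0, 0]}, {"hand": 2.6, "travel": [0, 0, 0.1], "twist": [0, 0, 0]}, {"hand": 2.6, "travel": [0, 0, 0], "twist": [0, 0, 0]}, {"hand": 2.6, "travel": [0, 0, 0], "twist": [0, 0, 0]}]}}

```text
time: 24.2
position: [0.5516, -0.1796, 0.0556]
tool_rot: [0.004, 1.0, -0.0, 0.001]
ft_force: [0.1, -0.3, 3.2]
grip_width: 0.0293
grip_force: 30.0
```

Request:
{"api": "move_arm", "payload": {"commands": [{"hand": 3.4, "travel": [0, 0, 0], "twist": [0, 0, 0]}, {"hand": 3.8, "travel": [0, 0, 0], "twist": [0, 0, 0]}, {"hand": 4, "travel": [0, 0, 0], "twist": [0, 0, 0]}, {"hand": 4, "travel": [0, 0, -2], "twist": [0, 0, 0]}, {"hand": 4, "travel": [0, 0, -3.5], "twist": [0, 0, 0]}]}}

```text
time: 24.62
position: [0.5477, -0.1776, 0.1067]
tool_rot: [0.004, 1.0, 0.003, -0.005]
ft_force: [-0.7, 0.2, -0.2]
grip_width: 0.0396
grip_force: 0.0
```

Request:
{"api": "move_arm", "payload": {"commands": [{"hand": 5, "travel": [0, 0, -3.5], "twist": [0, 0, 0]}, {"hand": 6, "travel": [1.2, 3.6, 0], "twist": [0, 0, 0]}, {"hand": 6, "travel": [1.2, 3.6, 0], "twist": [0, 0, 0]}, {"hand": 6, "travel": [1.2, 3.6, 0], "twist": [0, 0, 0]}, {"hand": 6, "travel": [1.2, 3.6, 0], "twist": [0, 0, 0]}]}}

```text
time: 25.03
position: [0.5028, -0.0337, 0.1451]
tool_rot: [0.004, 1.0, 0.0, -0.0]
ft_force: [0.4, 0.8, -0.2]
grip_width: 0.0585
grip_force: 0.0
```

Request:
{"api": "move_arm", "payload": {"commands": [{"hand": 6, "travel": [1.2, 3.6, 0], "twist": [0, 0, 0]}, {"hand": 6, "travel": [1.2, 3.6, 0], "twist": [0, 0, 0]}, {"hand": 6, "travel": [1.2, 3.6, 0], "twist": [0, 0, 0]}, {"hand": 6, "travel": [1.2, 3.6, 0], "twist": [0, 0, 0]}, {"hand": 6, "travel": [1.2, 3.6, 0], "twist": [0, 0, 0]}]}}

```text
time: 25.45
position: [0.4439, 0.1469, 0.1449]
tool_rot: [0.004, 1.0, -0.0, -0.001]
ft_force: [1.1, -0.1, -0.9]
grip_width: 0.0599
grip_force: 0.0
```

Request:
{"api": "move_arm", "payload": {"commands": [{"hand": 6, "travel": [1.2, 3.6, 0], "twist": [0, 0, 0]}, {"hand": 6, "travel": [1.2, 3.6, 0], "twist": [0, 0, 0]}, {"hand": 6, "travel": [1.2, 3.6, 0], "twist": [0, 0, 0]}, {"hand": 6, "travel": [0, 0, 0], "twist": [0, 0, 6.9]}, {"hand": 6, "travel": [0, 0, 0], "twist": [0, 0, 6.9]}]}}

```text
time: 25.87
position: [0.4082, 0.2559, 0.1448]
tool_rot: [0.124, 0.992, -0.0, -0.001]
ft_force: [-0.6, -1.4, -0.2]
grip_width: 0.06
grip_force: 0.0
```

Request:
{"api": "move_arm", "payload": {"commands": [{"hand": 6, "travel": [0, 0, 0], "twist": [0, 0, 6.9]}, {"hand": 6, "travel": [0, 0, 0], "twist": [0, 0, 6.9]}, {"hand": 6, "travel": [0, 0, 0], "twist": [0, 0, 6.9]}, {"hand": 6, "travel": [0, 0, 0], "twist": [0, 0, 6.9]}, {"hand": 6, "travel": [0, 0, 0], "twist": [0, 0, 6.9]}]}}

```text
time: 26.28
position: [0.4094, 0.2536, 0.1448]
tool_rot: [0.415, 0.91, -0.0, -0.0]
ft_force: [-0.3, 0.4, 0.5]
grip_width: 0.0599
grip_force: 0.0
```

Request:
{"api": "move_arm", "payload": {"commands": [{"hand": 6, "travel": [0, 0, 0], "twist": [0, 0, 6.9]}, {"hand": 6, "travel": [0, 0, 0], "twist": [0, 0, 6.9]}, {"hand": 6, "travel": [0, 0, 0], "twist": [0, 0, 6.9]}, {"hand": 6, "travel": [0, 0, 0], "twist": [0, 0, 6.9]}, {"hand": 6, "travel": [0, 0, 0], "twist": [0, 0, 6.9]}]}}

```text
time: 26.7
position: [0.4094, 0.2535, 0.1448]
tool_rot: [0.666, 0.746, -0.001, -0.0]
ft_force: [0.2, 0.0, -0.2]
grip_width: 0.0602
grip_force: 0.0
```

Request:
{"api": "move_arm", "payload": {"commands": [{"hand": 6, "travel": [0, 0, 0], "twist": [0, 0, 6.9]}, {"hand": 6, "travel": [0, 0, 0], "twist": [0, 0, 6.9]}, {"hand": 6, "travel": [0, 0, 0], "twist": [0, 0, 0]}, {"hand": 6, "travel": [0, 0, 0], "twist": [0, 0, 0]}]}}

```text
time: 27.03
position: [0.4096, 0.2536, 0.1449]
tool_rot: [0.748, 0.664, -0.0, -0.0]
ft_force: [-0.1, -0.7, -0.8]
grip_width: 0.0606
grip_force: 0.0
```

```bash
python3 -c "
from h import *
c=snap('b4')
for k,z in(('blue',.015),('grey',.015)):
  for a,r,b in blobs(c,k,200,20000,262): print(k,z,a,r[0],*planar(c,b,z))
go(.409,.303,.02,-7.5)
c=cam('top');pickle.dump(c,open('t1.pkl','wb'))
for k,z in(('blue',.045),('grey',.055)):
  for a,r,b in blobs(c,k,40,20000,384):
    p=planar(c,b,z)
    if .5<p[0][0]<.62 and -.25<p[0][1]<.2: print('top',k,a,r[0],*p)"
```

```text
27.08 [0.4097 0.2536 0.1449] [ 7.480e-01  6.637e-01 -4.000e-04 -1.000e-04]
blue 0.015 1473 (373.3118591308594, 102.51203918457031) [0.5221 0.3178] [0.0596 0.0205] 101.3
blue 0.015 2037 (248.9545440673828, 134.6371612548828) [0.4098 0.303 ] [0.0617 0.0273] 81.0
grey 0.015 426 (386.5, 21.0) [0.5329 0.3814] [0.0308 0.0184] 91.2
grey 0.015 4754 (409.99993896484375, 237.5) [0.5582 0.1828] [0.1549 0.052 ] 173.2
t 27.08 pos [0.4097 0.2536 0.1449] yaw_y -6.8 | travel cm [ 4.9  -0.65 12.49] twist z 0.7 q [ 0.32  0.48  1.87 -0.    0.78  0.44] F [-0.1  0.4  0.2] w 0.0598 tiltz [-0.0007 -0.0003]
top blue 98 (304.0049743652344, 170.0495147705078) [ 0.5539 -0.1213] [0.0565 0.0135] 178.7
top grey 2253 (306.7751159667969, 180.3764190673828) [ 0.5233 -0.124 ] [0.1708 0.152 ] 89.4
top grey 2271 (215.99998474121094, 182.99998474121094) [0.5398 0.1168] [0.1668 0.1474] 84.4
top grey 134 (229.0, 173.0) [0.5629 0.0801] [0.044  0.0214] 174.9
```

Request:
{"api": "move_arm", "payload": {"commands": [{"hand": 6, "travel": [2.5, -0.3, 0], "twist": [0, 0, 1.2]}, {"hand": 6, "travel": [2.4, -0.2, 0], "twist": [0, 0, 0]}, {"hand": 6, "travel": [0, 0, 4], "twist": [0, 0, 0]}, {"hand": 6, "travel": [0, 0, 4], "twist": [0, 0, 0]}, {"hand": 6, "travel": [0, 0, 4], "twist": [0, 0, 0]}]}}

```text
time: 27.55
position: [0.4124, 0.3039, 0.0245]
tool_rot: [0.755, 0.656, 0.002, 0.001]
ft_force: [0.8, 0.7, -0.3]
grip_width: 0.0601
grip_force: 0.0
```

Request:
{"api": "move_arm", "payload": {"commands": [{"hand": 6, "travel": [0, 0, 0.7], "twist": [0, 0, 0]}, {"hand": 6, "travel": [0, 0, 0], "twist": [0, 0, 0]}, {"hand": 2.2, "travel": [0, 0, 0], "twist": [0, 0, 0]}, {"hand": 2.2, "travel": [0, 0, 0], "twist": [0, 0, 0]}, {"hand": 2.2, "travel": [0, 0, 0], "twist": [0, 0, 0]}], "force": 25}}

```text
time: 27.97
position: [0.4119, 0.3031, 0.0187]
tool_rot: [0.756, 0.655, 0.0, 0.0]
ft_force: [-0.0, 0.0, -0.3]
grip_width: 0.0471
grip_force: 0.0
```

Request:
{"api": "move_arm", "payload": {"commands": [{"hand": 2.2, "travel": [0, 0, 0], "twist": [0, 0, 0]}, {"hand": 2.2, "travel": [0, 0, 0], "twist": [0, 0, 0]}, {"hand": 2.2, "travel": [0, 0, 0], "twist": [0, 0, 0]}, {"hand": 2.2, "travel": [0, 0, 0], "twist": [0, 0, 0]}]}}

```text
time: 28.3
position: [0.4115, 0.3029, 0.0184]
tool_rot: [0.756, 0.655, 0.0, 0.0]
ft_force: [-0.9, -0.0, 1.7]
grip_width: 0.0254
grip_force: 25.0
```

```bash
python3 -c "
from h import *
go(.41,.303,.017,-8)"
```

```text
t 28.3 pos [0.4115 0.3029 0.0184] yaw_y -8.2 | travel cm [-0.02 -0.15  0.14] twist z -0.2 q [0.42 0.75 1.87 0.   0.53 0.56] F [-0.9 -0.   1.7] w 0.0254 tiltz [0.0002 0.0001]
```

Request:
{"api": "move_arm", "payload": {"commands": [{"hand": 2.2, "travel": [0, 0, -4], "twist": [0, 0, 0]}, {"hand": 2.2, "travel": [0, 0, -4], "twist": [0, 0, 0]}, {"hand": 2.2, "travel": [0, 0, -4], "twist": [0, 0, 0]}, {"hand": 2.2, "travel": [-2.1, 3, 0], "twist": [0, 0, 0]}, {"hand": 2.2, "travel": [-2.1, 3, 0], "twist": [0, 0, 0]}]}}

```text
time: 28.72
position: [0.4657, 0.254, 0.141]
tool_rot: [0.754, 0.656, 0.003, 0.001]
ft_force: [0.6, 1.0, -1.3]
grip_width: 0.0252
grip_force: 25.0
```

Request:
{"api": "move_arm", "payload": {"commands": [{"hand": 2.2, "travel": [-2.1, 3.1, 0], "twist": [0, 0, 0]}, {"hand": 2.2, "travel": [-2.1, 3.1, 0], "twist": [0, 0, 0]}, {"hand": 2.2, "travel": [-2.1, 3.1, 0], "twist": [0, 0, 0]}, {"hand": 2.2, "travel": [-2, 3.1, 0], "twist": [0, 0, 0]}, {"hand": 2.2, "travel": [0, 0, 0], "twist": [0, 0, -6.7]}]}}

```text
time: 29.13
position: [0.583, 0.148, 0.1387]
tool_rot: [0.717, 0.697, 0.003, 0.004]
ft_force: [1.6, 0.2, -0.5]
grip_width: 0.0253
grip_force: 25.0
```

Request:
{"api": "move_arm", "payload": {"commands": [{"hand": 2.2, "travel": [0, 0, 0], "twist": [0, 0, -6.7]}, {"hand": 2.2, "travel": [0, 0, 0], "twist": [0, 0, -6.7]}, {"hand": 2.2, "travel": [0, 0, 0], "twist": [0, 0, -6.7]}, {"hand": 2.2, "travel": [0, 0, 0], "twist": [0, 0, -6.7]}, {"hand": 2.2, "travel": [0, 0, 0], "twist": [0, 0, -6.7]}]}}

```text
time: 29.55
position: [0.5753, 0.1528, 0.1377]
tool_rot: [0.482, 0.876, -0.0, -0.0]
ft_force: [-0.4, 0.9, -0.9]
grip_width: 0.025
grip_force: 25.0
```

Request:
{"api": "move_arm", "payload": {"commands": [{"hand": 2.2, "travel": [0, 0, 0], "twist": [0, 0, -6.7]}, {"hand": 2.2, "travel": [0, 0, 0], "twist": [0, 0, -6.7]}, {"hand": 2.2, "travel": [0, 0, 0], "twist": [0, 0, -6.7]}, {"hand": 2.2, "travel": [0, 0, 0], "twist": [0, 0, -6.7]}, {"hand": 2.2, "travel": [0, 0, 0], "twist": [0, 0, -6.7]}]}}

```text
time: 29.97
position: [0.5753, 0.1529, 0.1378]
tool_rot: [0.209, 0.978, -0.0, -0.0]
ft_force: [-0.2, 0.2, -1.1]
grip_width: 0.0253
grip_force: 25.0
```

Request:
{"api": "move_arm", "payload": {"commands": [{"hand": 2.2, "travel": [0, 0, 0], "twist": [0, 0, -6.7]}, {"hand": 2.2, "travel": [0, 0, 0], "twist": [0, 0, -6.7]}, {"hand": 2.2, "travel": [0, 0, 0], "twist": [0, 0, -6.7]}, {"hand": 2.2, "travel": [0, 0, 0], "twist": [0, 0, 0]}, {"hand": 2.2, "travel": [0, 0, 0], "twist": [0, 0, 0]}]}}

```text
time: 30.38
position: [0.5754, 0.1529, 0.1379]
tool_rot: [0.04, 0.999, -0.0, -0.0]
ft_force: [0.1, -0.8, -1.4]
grip_width: 0.0254
grip_force: 25.0
```

```bash
python3 -c "
from h import *
go(.576,.1527,.0584,85.9)"
```

```text
t 30.38 pos [0.5754 0.1529 0.1379] yaw_y 85.4 | travel cm [-0.06 -0.02  7.95] twist z -0.5 q [ 0.07  0.61  1.6   0.    0.93 -1.42] F [ 0.1 -0.8 -1.4] w 0.0254 tiltz [-0.0007 -0.    ]
```

Request:
{"api": "move_arm", "payload": {"commands": [{"hand": 2.2, "travel": [0, 0, 3], "twist": [0, 0, -0.5]}, {"hand": 2.2, "travel": [0, 0, 3], "twist": [0, 0, 0]}, {"hand": 2.2, "travel": [0, 0, 1], "twist": [0, 0, 0]}, {"hand": 2.2, "travel": [0, 0, 0.5], "twist": [0, 0, 0]}, {"hand": 2.2, "travel": [0, 0, 0], "twist": [0, 0, 0]}]}}

```text
time: 30.8
position: [0.5752, 0.1529, 0.0621]
tool_rot: [0.035, 0.999, -0.0, -0.001]
ft_force: [-0.2, 0.2, -0.4]
grip_width: 0.025
grip_force: 25.0
```

Request:
{"api": "move_arm", "payload": {"commands": [{"hand": 2.2, "travel": [0, 0, 0.3], "twist": [0, 0, 0]}, {"hand": 2.2, "travel": [0, 0, 0.2], "twist": [0, 0, 0]}, {"hand": 2.2, "travel": [0, 0, 0], "twist": [0, 0, 0]}, {"hand": 2.2, "travel": [0, 0, 0], "twist": [0, 0, 0]}]}}

```text
time: 31.13
position: [0.5764, 0.153, 0.059]
tool_rot: [0.034, 0.999, 0.0, 0.001]
ft_force: [-0.4, 0.4, -0.7]
grip_width: 0.0253
grip_force: 25.0
```

```bash
python3 -c "
from h import *
go(.576,.1527,.0584,85.9)
c=snap('p6')
for a,r,b in blobs(c,'blue',200,20000,300): print(a,r[0],*planar(c,b,.06))"
```

```text
t 31.13 pos [0.5764 0.153  0.059 ] yaw_y 86.1 | travel cm [ 0.04 -0.04  0.06] twist z 0.2 q [ 0.07  0.73  1.64  0.    0.77 -1.43] F [-0.4  0.4 -0.7] w 0.0253 tiltz [0.0017 0.0001]
31.18 [0.5764 0.153  0.0589] [3.420e-02 9.994e-01 1.000e-04 8.000e-04]
1413 (488.01971435546875, 135.08148193359375) [0.5183 0.2677] [0.0245 0.0156] 100.0
3128 (254.5, 235.0) [0.5636 0.1523] [0.0407 0.0241] 177.4
```

Request:
{"api": "move_arm", "payload": {"commands": [{"hand": 2.2, "travel": [0, 0, 0.1], "twist": [0, 0, 0]}, {"hand": 2.2, "travel": [0, 0, 0.1], "twist": [0, 0, 0]}, {"hand": 2.2, "travel": [0, 0, 0.1], "twist": [0, 0, 0]}, {"hand": 2.2, "travel": [0, 0, 0], "twist": [0, 0, 0]}]}}

```text
time: 31.52
position: [0.5764, 0.1531, 0.0553]
tool_rot: [0.034, 0.999, 0.0, 0.001]
ft_force: [0.1, 0.9, 0.5]
grip_width: 0.0252
grip_force: 25.0
```

```bash
python3 -c "
from h import *
go(.576,.1527,.0584,85.9)"
```

```text
t 31.52 pos [0.5764 0.1531 0.0553] yaw_y 86.1 | travel cm [ 0.04 -0.04 -0.31] twist z 0.2 q [ 0.07  0.74  1.64  0.    0.76 -1.43] F [0.1 0.9 0.5] w 0.0252 tiltz [0.0014 0.0003]
```

Request:
{"api": "move_arm", "payload": {"commands": [{"hand": 3, "travel": [0, 0, 0], "twist": [0, 0, 0]}, {"hand": 3.4, "travel": [0, 0, 0], "twist": [0, 0, 0]}, {"hand": 3.8, "travel": [0, 0, 0], "twist": [0, 0, 0]}, {"hand": 3.8, "travel": [0, 0, -2], "twist": [0, 0, 0]}, {"hand": 3.8, "travel": [0, 0, -3], "twist": [0, 0, 0]}]}}

```text
time: 31.93
position: [0.573, 0.1525, 0.1025]
tool_rot: [0.034, 0.999, -0.001, -0.004]
ft_force: [-0.6, -0.2, 0.2]
grip_width: 0.0374
grip_force: 0.0
```

Request:
{"api": "move_arm", "payload": {"commands": [{"hand": 4, "travel": [0, 0, -3.5], "twist": [0, 0, 0]}, {"hand": 4, "travel": [-4, 0, 0], "twist": [0, 0, 0]}, {"hand": 4, "travel": [-4, 0, 0], "twist": [0, 0, 0]}, {"hand": 4, "travel": [0, 0, 0], "twist": [0, 0, 0]}, {"hand": 4, "travel": [0, 0, 0], "twist": [0, 0, 0]}]}}

```text
time: 32.35
position: [0.6574, 0.1469, 0.14]
tool_rot: [0.035, 0.999, -0.0, 0.001]
ft_force: [-0.2, 0.1, 0.3]
grip_width: 0.0403
grip_force: 0.0
```

```bash
python3 -c "
from h import *
c=snap('p7')
for k,z in(('blue',.062),('cork',.042),('grey',.045)):
  for a,r,b in blobs(c,k,150,20000,262):
    p=planar(c,b,z)
    if a<5000:print(k,a,r[0],*p)
go(.5126,.121,.06,85.9)"
```

```text
32.4 [0.655  0.1472 0.1393] [ 3.430e-02  9.994e-01 -1.000e-04 -1.100e-03]
blue 1816 (457.795166015625, 17.618831634521484) [0.5327 0.2887] [0.053 0.017] 100.3
blue 2792 (256.5, 93.0) [0.5718 0.1526] [0.058  0.0225] 177.1
cork 847 (164.19705200195312, 97.56175994873047) [0.5697 0.0811] [0.0561 0.0294] 176.7
cork 484 (500.0, 187.5) [0.6603 0.3533] [0.0281 0.0183] 10.1
grey 4049 (7.859551429748535, 79.19827270507812) [ 0.5514 -0.0336] [0.107  0.0317] 179.5
grey 167 (410.0, 31.0) [0.5357 0.266 ] [0.0131 0.0071] 5.0
grey 228 (115.80001831054688, 154.10000610351562) [0.6093 0.0361] [0.0156 0.011 ] 111.1
grey 178 (305.0, 156.0) [0.6214 0.1887] [0.0114 0.0113] 179.3
t 32.4 pos [0.655  0.1472 0.1393] yaw_y 86.1 | travel cm [14.01 -3.59  7.96] twist z 0.2 q [ 0.05  0.7   1.39 -0.    1.06 -1.45] F [-0.7 -0.3 -0.3] w 0.0396 tiltz [-0.0023 -0.0001]
```

The thick cell lies straight and centred in its cradle and the single kit is complete. Close the fingers and push that bed down.

Request:
{"api": "move_arm", "payload": {"commands": [{"hand": 0, "travel": [3.5, -0.9, 0], "twist": [0, 0, 0]}, {"hand": 0, "travel": [3.5, -0.9, 0], "twist": [0, 0, 0]}, {"hand": 0, "travel": [3.5, -0.9, 0], "twist": [0, 0, 0]}, {"hand": 0, "travel": [3.5, -0.9, 0], "twist": [0, 0, 0]}, {"hand": 0, "travel": [0, 0, 0], "twist": [0, 0, 0]}]}}

```text
time: 32.82
position: [0.4989, 0.121, 0.138]
tool_rot: [0.034, 0.999, -0.001, -0.01]
ft_force: [-1.8, -0.3, -0.7]
grip_width: 0.0143
grip_force: 0.0
```

Request:
{"api": "move_arm", "payload": {"commands": [{"hand": 0, "travel": [0, 0, 4], "twist": [0, 0, 0]}, {"hand": 0, "travel": [0, 0, 3.5], "twist": [0, 0, 0]}, {"hand": 0, "travel": [0, 0, 0], "twist": [0, 0, 0]}, {"hand": 0, "travel": [0, 0, 0], "twist": [0, 0, 0]}]}}

```text
time: 33.15
position: [0.5104, 0.1212, 0.0635]
tool_rot: [0.034, 0.999, -0.0, -0.004]
ft_force: [-0.4, 0.2, 0.8]
grip_width: 0.0007
grip_force: 0.0
```

```bash
python3 -c "
from h import *
go(.5126,.121,.048,85.9)"
```

```text
t 33.15 pos [0.5104 0.1212 0.0635] yaw_y 86.1 | travel cm [-0.24 -0.01  1.54] twist z 0.2 q [ 0.02  0.67  1.81  0.    0.67 -1.48] F [-0.4  0.2  0.8] w 0.0007 tiltz [-0.0077 -0.0001]
```

Request:
{"api": "move_arm", "payload": {"commands": [{"hand": 0, "travel": [-0.1, 0, 1], "twist": [0, 0, 0]}, {"hand": 0, "travel": [0, 0, 0.5], "twist": [0, 0, 0]}, {"hand": 0, "travel": [0, 0, 0.5], "twist": [0, 0, 0]}, {"hand": 0, "travel": [0, 0, 0.3], "twist": [0, 0, 0]}, {"hand": 0, "travel": [0, 0, 0], "twist": [0, 0, 0]}]}}

```text
time: 33.57
position: [0.5157, 0.1212, 0.0429]
tool_rot: [0.034, 0.999, 0.0, 0.001]
ft_force: [0.8, -0.1, 1.4]
grip_width: 0.0004
grip_force: 1.1
```

Request:
{"api": "move_arm", "payload": {"commands": [{"hand": 0, "travel": [0, 0, 0.4], "twist": [0, 0, 0]}, {"hand": 0, "travel": [0, 0, 0.2], "twist": [0, 0, 0]}, {"hand": 0, "travel": [0, 0, 0], "twist": [0, 0, 0]}]}}

```text
time: 33.82
position: [0.5156, 0.1212, 0.0367]
tool_rot: [0.034, 0.999, 0.0, 0.001]
ft_force: [1.9, 0.4, 4.3]
grip_width: 0.0006
grip_force: 1.9
```

Request:
{"api": "move_arm", "payload": {"commands": [{"hand": 0, "travel": [0, 0, 0.2], "twist": [0, 0, 0]}, {"hand": 0, "travel": [0, 0, 0.2], "twist": [0, 0, 0]}, {"hand": 0, "travel": [0, 0, 0], "twist": [0, 0, 0]}]}}

```text
time: 34.07
position: [0.5156, 0.1212, 0.0342]
tool_rot: [0.034, 0.999, 0.0, 0.002]
ft_force: [-1.3, 1.2, 18.0]
grip_width: 0.0005
grip_force: 9.0
```

Request:
{"api": "move_arm", "payload": {"commands": [{"hand": 0, "travel": [0, 0, 0.1], "twist": [0, 0, 0]}, {"hand": 0, "travel": [0, 0, 0], "twist": [0, 0, 0]}, {"hand": 0, "travel": [0, 0, -2], "twist": [0, 0, 0]}, {"hand": 0, "travel": [0, 0, 0], "twist": [0, 0, 0]}, {"hand": 0, "travel": [0, 0, 0], "twist": [0, 0, 0]}]}}

```text
time: 34.48
position: [0.5144, 0.121, 0.0515]
tool_rot: [0.034, 0.999, -0.0, 0.0]
ft_force: [0.1, 0.1, -0.2]
grip_width: 0.0003
grip_force: 0.0
```

Request:
{"api": "move_arm", "payload": {"commands": [{"hand": 0, "travel": [0, 0, 1.4], "twist": [0, 0, 0]}, {"hand": 0, "travel": [0, 0, 0], "twist": [0, 0, 0]}, {"hand": 0, "travel": [0, 0, 0], "twist": [0, 0, 0]}]}}

```text
time: 34.73
position: [0.5137, 0.121, 0.0361]
tool_rot: [0.034, 0.999, -0.0, -0.001]
ft_force: [0.7, 0.3, 0.0]
grip_width: 0.0004
grip_force: 0.0
```

```bash
python3 -c "
from h import *
go(.5246,.318,.3,0)"
```

```text
t 34.73 pos [0.5137 0.121  0.0361] yaw_y 86.1 | travel cm [  0.33  19.72 -26.4 ] twist z 86.1 q [ 0.02  0.72  1.82 -0.    0.6  -1.48] F [0.7 0.3 0. ] w 0.0004 tiltz [-0.0026 -0.0001]
```

The bed stays down: no contact at a height where it pushed back before. Now slim cell 1.

Request:
{"api": "move_arm", "payload": {"commands": [{"hand": 0, "travel": [0, 0, -3.5], "twist": [0, 0, 0]}, {"hand": 1, "travel": [0, 0, -3.5], "twist": [0, 0, 0]}, {"hand": 3, "travel": [0, 0, -3.5], "twist": [0, 0, 0]}, {"hand": 5, "travel": [-0.1, 3.6, 0], "twist": [0, 0, 0]}, {"hand": 5, "travel": [-0.1, 3.6, 0], "twist": [0, 0, 0]}]}}

```text
time: 35.15
position: [0.5225, 0.1922, 0.1443]
tool_rot: [0.036, 0.999, 0.0, 0.001]
ft_force: [0.5, -1.3, -0.3]
grip_width: 0.0192
grip_force: 0.0
```

Request:
{"api": "move_arm", "payload": {"commands": [{"hand": 5, "travel": [-0.2, 3.6, 0], "twist": [0, 0, 0]}, {"hand": 5, "travel": [-0.2, 3.6, 0], "twist": [0, 0, 0]}, {"hand": 5, "travel": [0, 0, 0], "twist": [0, 0, 6.8]}, {"hand": 5, "travel": [0, 0, 0], "twist": [0, 0, 6.8]}, {"hand": 5, "travel": [0, 0, 0], "twist": [0, 0, 6.8]}]}}

```text
time: 35.57
position: [0.5289, 0.265, 0.1412]
tool_rot: [0.212, 0.977, -0.001, -0.001]
ft_force: [0.6, 0.9, -0.4]
grip_width: 0.0483
grip_force: 0.0
```

Request:
{"api": "move_arm", "payload": {"commands": [{"hand": 5, "travel": [0, 0, 0], "twist": [0, 0, 6.8]}, {"hand": 5, "travel": [0, 0, 0], "twist": [0, 0, 6.8]}, {"hand": 5, "travel": [0, 0, 0], "twist": [0, 0, 6.8]}, {"hand": 5, "travel": [0, 0, 0], "twist": [0, 0, 6.8]}, {"hand": 5, "travel": [0, 0, 0], "twist": [0, 0, 6.8]}]}}

```text
time: 35.98
position: [0.5291, 0.264, 0.1413]
tool_rot: [0.49, 0.872, -0.001, -0.001]
ft_force: [-0.8, -0.7, 0.6]
grip_width: 0.049
grip_force: 0.0
```

Request:
{"api": "move_arm", "payload": {"commands": [{"hand": 5, "travel": [0, 0, 0], "twist": [0, 0, 6.8]}, {"hand": 5, "travel": [0, 0, 0], "twist": [0, 0, 6.8]}, {"hand": 5, "travel": [0, 0, 0], "twist": [0, 0, 6.8]}, {"hand": 5, "travel": [0, 0, 0], "twist": [0, 0, 0]}, {"hand": 5, "travel": [0, 0, 0], "twist": [0, 0, 0]}]}}

```text
time: 36.4
position: [0.5295, 0.264, 0.1415]
tool_rot: [0.633, 0.774, -0.001, -0.001]
ft_force: [0.7, 0.0, -0.1]
grip_width: 0.0501
grip_force: 0.0
```

```bash
python3 -c "
from h import *
c=snap('b5')
for k,z in(('blue',.012),):
  for a,r,b in blobs(c,k,150,20000,262): print(k,z,a,r[0],*planar(c,b,z))
go(.5235,.318,.016,11)"
```

```text
36.45 [0.5296 0.2641 0.1416] [ 6.330e-01  7.742e-01 -8.000e-04 -5.000e-04]
blue 0.012 973 (262.01409912109375, 130.44906616210938) [0.5242 0.3173] [0.0581 0.0189] 99.8
t 36.45 pos [0.5296 0.2641 0.1416] yaw_y 11.5 | travel cm [ 5.4   0.49 12.56] twist z 0.5 q [ 0.27  0.61  1.6  -0.    0.94  0.07] F [-0.1  0.5 -0.2] w 0.0498 tiltz [-0.0017 -0.0005]
```

Request:
{"api": "move_arm", "payload": {"commands": [{"hand": 5, "travel": [2.6, 0.3, 0], "twist": [0, 0, 1]}, {"hand": 5, "travel": [2.6, 0.2, 0], "twist": [0, 0, 0]}, {"hand": 5, "travel": [0, 0, 4], "twist": [0, 0, 0]}, {"hand": 5, "travel": [0, 0, 4], "twist": [0, 0, 0]}, {"hand": 5, "travel": [0, 0, 4], "twist": [0, 0, 0]}]}}

```text
time: 36.87
position: [0.5258, 0.3172, 0.0217]
tool_rot: [0.639, 0.769, 0.001, 0.001]
ft_force: [-0.3, -0.6, -0.6]
grip_width: 0.0502
grip_force: 0.0
```

Request:
{"api": "move_arm", "payload": {"commands": [{"hand": 5, "travel": [0, 0, 0.6], "twist": [0, 0, 0]}, {"hand": 5, "travel": [0, 0, 0], "twist": [0, 0, 0]}, {"hand": 1.5, "travel": [0, 0, 0], "twist": [0, 0, 0]}, {"hand": 1.5, "travel": [0, 0, 0], "twist": [0, 0, 0]}, {"hand": 1.5, "travel": [0, 0, 0], "twist": [0, 0, 0]}], "force": 20}}

```text
time: 37.28
position: [0.5253, 0.3162, 0.0162]
tool_rot: [0.641, 0.768, -0.0, -0.0]
ft_force: [0.8, -0.1, 0.6]
grip_width: 0.0374
grip_force: 0.0
```

Request:
{"api": "move_arm", "payload": {"commands": [{"hand": 1.5, "travel": [0, 0, 0], "twist": [0, 0, 0]}, {"hand": 1.5, "travel": [0, 0, 0], "twist": [0, 0, 0]}, {"hand": 1.5, "travel": [0, 0, 0], "twist": [0, 0, 0]}, {"hand": 1.5, "travel": [0, 0, 0], "twist": [0, 0, 0]}]}}

```text
time: 37.62
position: [0.5254, 0.3163, 0.0162]
tool_rot: [0.641, 0.768, -0.0, -0.0]
ft_force: [-0.7, -0.1, 0.3]
grip_width: 0.0171
grip_force: 20.0
```

```bash
python3 -c "
from h import *
go(.5242,.317,.016,10)"
```

```text
t 37.62 pos [0.5254 0.3163 0.0162] yaw_y 10.3 | travel cm [ 0.09 -0.11  0.02] twist z 0.3 q [ 0.36  0.82  1.6  -0.    0.73  0.18] F [-0.7 -0.1  0.3] w 0.0171 tiltz [-0. -0.]
```

Request:
{"api": "move_arm", "payload": {"commands": [{"hand": 1.5, "travel": [0, 0, -4], "twist": [0, 0, 0]}, {"hand": 1.5, "travel": [0, 0, -4], "twist": [0, 0, 0]}, {"hand": 1.5, "travel": [0, 0, -4], "twist": [0, 0, 0]}, {"hand": 1.5, "travel": [-3.5, -0.4, 0], "twist": [0, 0, 0]}, {"hand": 1.5, "travel": [-3.5, -0.4, 0], "twist": [0, 0, 0]}]}}

```text
time: 38.03
position: [0.5322, 0.2475, 0.1394]
tool_rot: [0.639, 0.769, 0.003, 0.002]
ft_force: [0.4, -0.3, -1.3]
grip_width: 0.0175
grip_force: 20.0
```

Request:
{"api": "move_arm", "payload": {"commands": [{"hand": 1.5, "travel": [-3.5, -0.4, 0], "twist": [0, 0, 0]}, {"hand": 1.5, "travel": [-3.5, -0.4, 0], "twist": [0, 0, 0]}, {"hand": 1.5, "travel": [-3.5, -0.4, 0], "twist": [0, 0, 0]}, {"hand": 1.5, "travel": [-3.5, -0.4, 0], "twist": [0, 0, 0]}, {"hand": 1.5, "travel": [-3.5, -0.4, 0], "twist": [0, 0, 0]}]}}

```text
time: 38.45
position: [0.5414, 0.0687, 0.1362]
tool_rot: [0.641, 0.768, -0.0, -0.0]
ft_force: [-0.1, -0.1, -0.3]
grip_width: 0.0176
grip_force: 20.0
```

Request:
{"api": "move_arm", "payload": {"commands": [{"hand": 1.5, "travel": [-3.5, -0.4, 0], "twist": [0, 0, 0]}, {"hand": 1.5, "travel": [-3.5, -0.4, 0], "twist": [0, 0, 0]}, {"hand": 1.5, "travel": [-3.6, -0.4, 0], "twist": [0, 0, 0]}, {"hand": 1.5, "travel": [-3.6, -0.3, 0], "twist": [0, 0, 0]}, {"hand": 1.5, "travel": [0, 0, 0], "twist": [0, 0, -6.6]}]}}

```text
time: 38.87
position: [0.5544, -0.079, 0.1365]
tool_rot: [0.597, 0.802, -0.0, 0.003]
ft_force: [0.1, 0.8, -0.5]
grip_width: 0.0178
grip_force: 20.0
```

Request:
{"api": "move_arm", "payload": {"commands": [{"hand": 1.5, "travel": [0, 0, 0], "twist": [0, 0, -6.6]}, {"hand": 1.5, "travel": [0, 0, 0], "twist": [0, 0, -6.6]}, {"hand": 1.5, "travel": [0, 0, 0], "twist": [0, 0, -6.6]}, {"hand": 1.5, "travel": [0, 0, 0], "twist": [0, 0, -6.6]}, {"hand": 1.5, "travel": [0, 0, 0], "twist": [0, 0, -6.6]}]}}

```text
time: 39.28
position: [0.5521, -0.0722, 0.136]
tool_rot: [0.34, 0.94, -0.0, -0.0]
ft_force: [-0.2, 0.1, 0.1]
grip_width: 0.0174
grip_force: 20.0
```

Request:
{"api": "move_arm", "payload": {"commands": [{"hand": 1.5, "travel": [0, 0, 0], "twist": [0, 0, -6.6]}, {"hand": 1.5, "travel": [0, 0, 0], "twist": [0, 0, -6.6]}, {"hand": 1.5, "travel": [0, 0, 0], "twist": [0, 0, -6.6]}, {"hand": 1.5, "travel": [0, 0, 0], "twist": [0, 0, -6.6]}, {"hand": 1.5, "travel": [0, 0, 0], "twist": [0, 0, -6.6]}]}}

```text
time: 39.7
position: [0.5521, -0.072, 0.136]
tool_rot: [0.059, 0.998, 0.0, -0.0]
ft_force: [-1.0, 0.3, -0.7]
grip_width: 0.0181
grip_force: 20.0
```

Request:
{"api": "move_arm", "payload": {"commands": [{"hand": 1.5, "travel": [0, 0, 0], "twist": [0, 0, -6.6]}, {"hand": 1.5, "travel": [0, 0, 0], "twist": [0, 0, 0]}, {"hand": 1.5, "travel": [0, 0, 0], "twist": [0, 0, 0]}]}}

```text
time: 39.95
position: [0.5522, -0.072, 0.1361]
tool_rot: [0.006, 1.0, 0.0, -0.0]
ft_force: [-0.3, 1.0, -0.9]
grip_width: 0.0177
grip_force: 20.0
```

```bash
python3 -c "
from h import *
go(.5526,-.0728,.0542,89.4)"
```

```text
t 39.95 pos [ 0.5522 -0.072   0.1361] yaw_y 89.3 | travel cm [-0.05 -0.08  8.19] twist z -0.1 q [-0.33  0.58  1.7   0.    0.87 -1.89] F [-0.3  1.  -0.9] w 0.0177 tiltz [-0.0002  0.0001]
```

Request:
{"api": "move_arm", "payload": {"commands": [{"hand": 1.5, "travel": [0, -0.1, 3], "twist": [0, 0, 0]}, {"hand": 1.5, "travel": [0, 0, 3], "twist": [0, 0, 0]}, {"hand": 1.5, "travel": [0, 0, 1.3], "twist": [0, 0, 0]}, {"hand": 1.5, "travel": [0, 0, 0.5], "twist": [0, 0, 0]}, {"hand": 1.5, "travel": [0, 0, 0], "twist": [0, 0, 0]}]}}

```text
time: 40.37
position: [0.5515, -0.0729, 0.0568]
tool_rot: [0.005, 1.0, 0.0, -0.001]
ft_force: [-1.5, -0.7, 0.2]
grip_width: 0.0179
grip_force: 20.0
```

Request:
{"api": "move_arm", "payload": {"commands": [{"hand": 1.5, "travel": [0, 0, 0.3], "twist": [0, 0, 0]}, {"hand": 1.5, "travel": [0, 0, 0.2], "twist": [0, 0, 0]}, {"hand": 1.5, "travel": [0, 0, 0], "twist": [0, 0, 0]}, {"hand": 1.5, "travel": [0, 0, 0], "twist": [0, 0, 0]}]}}

```text
time: 40.7
position: [0.553, -0.0733, 0.054]
tool_rot: [0.005, 1.0, -0.0, 0.001]
ft_force: [0.7, 0.8, 0.7]
grip_width: 0.0175
grip_force: 20.0
```

```bash
python3 -c "
from h import *
go(.5526,-.0728,.0522,89.4)"
```

```text
t 40.7 pos [ 0.553  -0.0733  0.054 ] yaw_y 89.5 | travel cm [0.04 0.05 0.18] twist z 0.1 q [-0.33  0.71  1.74  0.    0.69 -1.89] F [0.7 0.8 0.7] w 0.0175 tiltz [ 0.0019 -0.0006]
```

Request:
{"api": "move_arm", "payload": {"commands": [{"hand": 1.5, "travel": [0, 0, 0.2], "twist": [0, 0, 0]}, {"hand": 1.5, "travel": [0, 0, 0.1], "twist": [0, 0, 0]}, {"hand": 1.5, "travel": [0, 0, 0], "twist": [0, 0, 0]}, {"hand": 1.5, "travel": [0, 0, 0], "twist": [0, 0, 0]}]}}

```text
time: 41.03
position: [0.553, -0.0731, 0.0506]
tool_rot: [0.004, 1.0, -0.0, 0.001]
ft_force: [0.3, 1.4, 4.5]
grip_width: 0.0178
grip_force: 20.0
```

Request:
{"api": "move_arm", "payload": {"commands": [{"hand": 2.4, "travel": [0, 0, 0], "twist": [0, 0, 0]}, {"hand": 2.7, "travel": [0, 0, 0], "twist": [0, 0, 0]}, {"hand": 2.7, "travel": [0, 0, 0], "twist": [0, 0, 0]}, {"hand": 2.7, "travel": [0, 0, -2], "twist": [0, 0, 0]}, {"hand": 2.7, "travel": [0, 0, -3], "twist": [0, 0, 0]}]}}

```text
time: 41.45
position: [0.5496, -0.0726, 0.0976]
tool_rot: [0.004, 1.0, 0.001, -0.004]
ft_force: [0.7, 0.5, 1.0]
grip_width: 0.0265
grip_force: 0.0
```

Request:
{"api": "move_arm", "payload": {"commands": [{"hand": 3, "travel": [0, 0, -3.5], "twist": [0, 0, 0]}, {"hand": 3, "travel": [-3.8, -1.7, 0], "twist": [0, 0, 0]}, {"hand": 3, "travel": [-3.8, -1.7, 0], "twist": [0, 0, 0]}, {"hand": 3, "travel": [-3, -1.5, 0], "twist": [0, 0, 0]}, {"hand": 3, "travel": [0, 0, 0], "twist": [0, 0, 0]}]}}

```text
time: 41.87
position: [0.6646, -0.1274, 0.136]
tool_rot: [0.005, 1.0, -0.002, 0.005]
ft_force: [0.8, -1.2, 0.5]
grip_width: 0.0299
grip_force: 0.0
```

```bash
python3 -c "
from h import *
c=snap('p8');save('p8.png',c['f'],1.4)
for k,z in(('blue',.054),('cork',.035),('grey',.058)):
  for a,r,b in blobs(c,k,150,30000,262): print(k,a,r[0],*planar(c,b,z))
go(.492,-.1285,.06,89.4)"
```

```text
41.92 [ 0.6605 -0.1252  0.1348] [ 5.0e-03  1.0e+00 -8.0e-04  1.5e-03]
blue 1921 (332.427001953125, 45.59513854980469) [ 0.5491 -0.0746] [0.0576 0.016 ] 179.0
blue 1817 (262.5, 50.0) [ 0.5513 -0.1227] [0.0568 0.0153] 0.5
cork 617 (18.5, 19.5) [ 0.5255 -0.3006] [0.0267 0.0259] 89.3
cork 1394 (189.3700714111328, 56.861778259277344) [ 0.5537 -0.1776] [0.0781 0.036 ] 179.3
cork 759 (495.5, 77.5) [0.5696 0.0561] [0.0569 0.0228] 13.8
grey 5970 (175.306640625, 52.32596969604492) [ 0.5531 -0.1823] [0.067  0.0391] 179.9
grey 13890 (264.0, 63.5) [ 0.5615 -0.1219] [0.1325 0.0812] 89.3
grey 7878 (469.5, 73.0) [0.5699 0.0209] [0.0974 0.0536] 13.8
grey 821 (502.0, 77.0) [0.5701 0.0434] [0.0429 0.0121] 13.8
grey 227 (153.6000213623047, 114.70001220703125) [ 0.5925 -0.2016] [0.013  0.0103] 114.0
grey 225 (353.5, 115.5) [ 0.5945 -0.0573] [0.0122 0.0105] 89.4
t 41.92 pos [ 0.6605 -0.1252  0.1348] yaw_y 89.4 | travel cm [16.87 -0.48  7.43] twist z 0.0 q [-0.35  0.71  1.39 -0.    1.04 -1.91] F [-0.5 -0.2  0.2] w 0.03 tiltz [ 0.003  -0.0017]
```

View pics/p8.png

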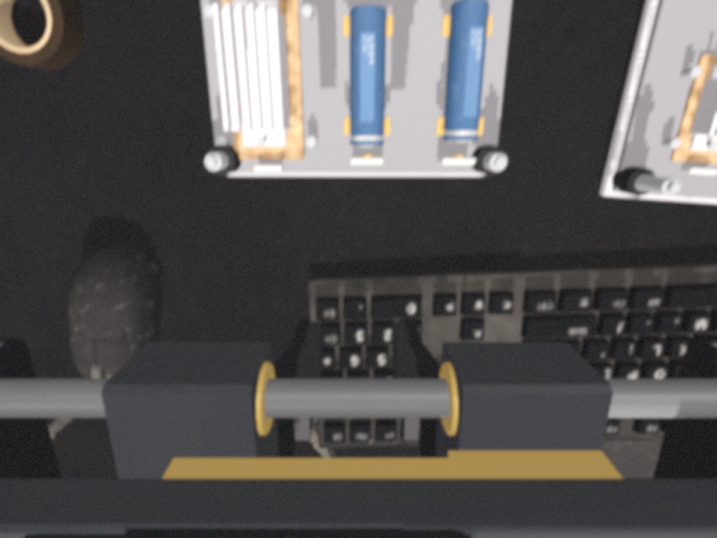

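p8: both blue cells lie in their cradles ((368,75) and (467,70)) and the big block stands on its cork, so the pair kit is complete. Push that bed down.

Request:
{"api": "move_arm", "payload": {"commands": [{"hand": 0, "travel": [3.4, -0.1, 0], "twist": [0, 0, 0]}, {"hand": 0, "travel": [3.4, -0.1, 0], "twist": [0, 0, 0]}, {"hand": 0, "travel": [3.4, -0.1, 0], "twist": [0, 0, 0]}, {"hand": 0, "travel": [3.4, -0.1, 0], "twist": [0, 0, 0]}, {"hand": 0, "travel": [3.4, -0.1, 0], "twist": [0, 0, 0]}]}}

```text
time: 42.33
position: [0.4841, -0.1251, 0.1345]
tool_rot: [0.004, 1.0, 0.001, -0.002]
ft_force: [0.6, -0.4, 0.3]
grip_width: 0.0052
grip_force: 0.0
```

Request:
{"api": "move_arm", "payload": {"commands": [{"hand": 0, "travel": [0, 0, 0], "twist": [0, 0, 0]}, {"hand": 0, "travel": [0, 0, 0], "twist": [0, 0, 0]}, {"hand": 0, "travel": [0, 0, 4], "twist": [0, 0, 0]}, {"hand": 0, "travel": [0, 0, 3], "twist": [0, 0, 0]}, {"hand": 0, "travel": [0, 0, 0], "twist": [0, 0, 0]}]}}

```text
time: 42.75
position: [0.4854, -0.1251, 0.0608]
tool_rot: [0.004, 1.0, 0.002, -0.004]
ft_force: [-1.2, 0.2, -0.1]
grip_width: 0.0004
grip_force: 0.0
```

Request:
{"api": "move_arm", "payload": {"commands": [{"hand": 0, "travel": [0, 0, 0], "twist": [0, 0, 0]}]}}

```text
time: 42.83
position: [0.4872, -0.1259, 0.0639]
tool_rot: [0.004, 1.0, 0.001, -0.002]
ft_force: [0.3, -0.1, 0.3]
grip_width: 0.0004
grip_force: 0.0
```

```bash
python3 -c "
from h import *
go(.492,-.1284,.048,89.4)"
```

```text
t 42.83 pos [ 0.4872 -0.1259  0.0639] yaw_y 89.5 | travel cm [-0.48 -0.25  1.59] twist z 0.1 q [-0.48  0.65  1.87 -0.    0.62 -2.04] F [ 0.3 -0.1  0.3] w 0.0004 tiltz [-0.0035  0.0018]
```

Request:
{"api": "move_arm", "payload": {"commands": [{"hand": 0, "travel": [-0.3, -0.2, 1], "twist": [0, 0, 0]}, {"hand": 0, "travel": [0, 0, 0.5], "twist": [0, 0, 0]}, {"hand": 0, "travel": [0, 0, 0.5], "twist": [0, 0, 0]}, {"hand": 0, "travel": [0, 0, 0.3], "twist": [0, 0, 0]}, {"hand": 0, "travel": [0, 0, 0], "twist": [0, 0, 0]}]}}

```text
time: 43.25
position: [0.492, -0.1291, 0.0426]
tool_rot: [0.004, 1.0, -0.001, 0.001]
ft_force: [1.9, -0.7, 0.8]
grip_width: 0.0005
grip_force: 0.9
```

Request:
{"api": "move_arm", "payload": {"commands": [{"hand": 0, "travel": [0, 0, 0.4], "twist": [0, 0, 0]}, {"hand": 0, "travel": [0, 0, 0.2], "twist": [0, 0, 0]}, {"hand": 0, "travel": [0, 0, 0], "twist": [0, 0, 0]}]}}

```text
time: 43.5
position: [0.4919, -0.1291, 0.0365]
tool_rot: [0.004, 1.0, -0.001, 0.001]
ft_force: [2.3, -0.4, 2.7]
grip_width: -0.0
grip_force: 1.4
```

Request:
{"api": "move_arm", "payload": {"commands": [{"hand": 0, "travel": [0, 0, 0.2], "twist": [0, 0, 0]}, {"hand": 0, "travel": [0, 0, 0.2], "twist": [0, 0, 0]}, {"hand": 0, "travel": [0, 0, 0], "twist": [0, 0, 0]}]}}

```text
time: 43.75
position: [0.4919, -0.1291, 0.0342]
tool_rot: [0.004, 1.0, -0.001, 0.001]
ft_force: [-0.6, -0.2, 18.8]
grip_width: 0.0007
grip_force: 9.3
```

Same signature as before (bottom stop). Release, re-touch at 0.036, then retreat.

Request:
{"api": "move_arm", "payload": {"commands": [{"hand": 0, "travel": [0, 0, 0.1], "twist": [0, 0, 0]}, {"hand": 0, "travel": [0, 0, 0], "twist": [0, 0, 0]}, {"hand": 0, "travel": [0, 0, -2], "twist": [0, 0, 0]}, {"hand": 0, "travel": [0, 0, 0], "twist": [0, 0, 0]}, {"hand": 0, "travel": [0, 0, 0], "twist": [0, 0, 0]}]}}

```text
time: 44.17
position: [0.4903, -0.1284, 0.0515]
tool_rot: [0.004, 1.0, 0.0, -0.0]
ft_force: [-0.1, -0.5, 0.4]
grip_width: 0.0007
grip_force: 0.0
```

Request:
{"api": "move_arm", "payload": {"commands": [{"hand": 0, "travel": [0, 0, 1.4], "twist": [0, 0, 0]}, {"hand": 0, "travel": [0, 0, 0], "twist": [0, 0, 0]}, {"hand": 0, "travel": [0, 0, 0], "twist": [0, 0, 0]}]}}

```text
time: 44.42
position: [0.4899, -0.1282, 0.0361]
tool_rot: [0.004, 1.0, 0.001, -0.001]
ft_force: [0.1, -0.8, -0.1]
grip_width: 0.0004
grip_force: 0.0
```

Request:
{"api": "move_arm", "payload": {"commands": [{"hand": 0, "travel": [0, 0, -4], "twist": [0, 0, 0]}, {"hand": 0, "travel": [0, 0, -4], "twist": [0, 0, 0]}, {"hand": 0, "travel": [0, 0, -4], "twist": [0, 0, 0]}, {"hand": 0, "travel": [0, 0, -4], "twist": [0, 0, 0]}, {"hand": 0, "travel": [-4, 0, 0], "twist": [0, 0, 0]}]}}

```text
time: 44.83
position: [0.5274, -0.1285, 0.2048]
tool_rot: [0.005, 1.0, -0.001, 0.001]
ft_force: [1.3, -0.7, 0.2]
grip_width: 0.0005
grip_force: 0.0
```

Request:
{"api": "move_arm", "payload": {"commands": [{"hand": 0, "travel": [-4, 0, 0], "twist": [0, 0, 0]}, {"hand": 0, "travel": [-4, 0, 0], "twist": [0, 0, 0]}, {"hand": 0, "travel": [-4, 0, 0], "twist": [0, 0, 0]}, {"hand": 0, "travel": [0, 0, 0], "twist": [0, 0, 0]}, {"hand": 0, "travel": [0, 0, 0], "twist": [0, 0, 0]}]}}

```text
time: 45.25
position: [0.6513, -0.1296, 0.1956]
tool_rot: [0.004, 1.0, 0.0, -0.001]
ft_force: [-0.4, -0.3, 0.5]
grip_width: 0.0004
grip_force: 0.0
```

```bash
python3 -c "
from h import *
c=snap('p9')
for k,z in(('blue',.042),('cork',.021),('grey',.035)):
  for a,r,b in blobs(c,k,100,30000,270):
    p=planar(c,b,z)
    if .45<p[0][0]<.65: print(k,a,np.round(r[0]),*p)"
```

```text
45.3 [ 0.6495 -0.1293  0.1955] [ 4.1e-03  1.0e+00  7.0e-04 -2.2e-03]
blue 956 [314.  77.] [ 0.5491 -0.0749] [0.0566 0.0154] 178.8
blue 920 [262.  80.] [ 0.5514 -0.1233] [0.0563 0.0146] 0.4
cork 747 [64. 44.] [ 0.5155 -0.3149] [0.0411 0.0399] 170.3
cork 743 [207.  82.] [ 0.5518 -0.1781] [0.0821 0.0367] 178.0
cork 365 [453.  87.] [0.5575 0.0697] [0.0513 0.0291] 141.0
cork 171 [453. 124.] [0.5933 0.0759] [0.0322 0.0114] 93.9
grey 17483 [256.  68.] [ 0.5436 -0.1289] [0.1555 0.1215] 89.6
grey 13518 [454.  78.] [0.5546 0.0614] [0.1446 0.1019] 13.5
```

Both beds are held down, the parts are still in place and the arm is clear. Handing in.

```bash
python3 -c "
from rig import robot
print(robot.hand_in())"
```

```text
the job is handed in; nothing more can be done
None
```

Both kits are made up and both beds latched down, checked by a no-force re-touch of each pad; the job was handed in at about 45 s, and the hand-in gave no verdict.

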